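# Set out the enamel lids and lay the retaining bar

## Task

Move every enamel lid from the pine crate to the mahogany stand, lowering each one gently upright into a slot of its own until it is fully home. Once all the lids are in, choose the brass bar that fits the stand and lay it across the two end posts above the lids, flat in the channels on both posts. Leave the other two bars on the counter and do not disturb the other goods.

Things in the scene. Friction and masses are not known exactly. Their poses are not given: they have to be found in the camera images.
- stand: Mahogany stand, fixed, 300 mm along its y, 110 mm along its x. Origin: centre of its underside, on the counter; z up. Its base block (226 mm along y, 34 mm tall) has five slots at stand y = -76, -38, 0, 38, 76 mm, x = 0; each is 85 mm along x, 11 mm along y, 24 mm deep, its floor 10 mm above the counter. A post at each end carries the bar.
- post_a (a point): Point at the middle of the ledge on top of the stand's +y post, at stand (0, 125, 97) mm. The post is 70 mm (x) wide, from stand y = 112 to 150 mm. On the ledge, 8 mm tall rims form a channel for the bar's end: 22 mm wide (x = -11 to 11 mm), closed by an end rim at y = 138 mm. Home lids end 12 mm lower than the ledge.
- post_b (a point): The same on the -y post, at stand (0, -125, 97) mm, its end rim at stand y = -138 mm: so there are 276 mm between the two end rims and a free span of 224 mm between the posts. Both ledges are at the same height.
- crate: Pine crate, fixed, 120 mm (x) by 242 mm (y, its length), walls 45 mm tall. Origin: centre of its underside. A cork insert, 30 mm tall, has five loose slots, 88 x 12 mm, floor 10 mm above the counter, at crate y = -76, -38, 0, 38, 76 mm. At the start it holds the lids, one to a slot, in no particular order.
- bar_short: Brass bar 216 x 14 x 14 mm, 0.2 kg, lying on the counter: too short for the stand. Origin: centre of its underside; x along its length.
- bar_mid: Brass bar 268 x 14 x 14 mm, 0.2 kg, lying on the counter: the one that fits between the end rims of the stand. Origin: centre of its underside; x along its length.
- bar_long: Brass bar 320 x 14 x 14 mm, 0.2 kg, lying on the counter: too long for the stand. Origin: centre of its underside; x along its length.
- lid0: Cream enamel music box lid with gold trim, a flat plate standing on edge: 80 mm wide (its x), 8 mm thick (its y), 75 mm tall (z), about 90 g. Origin: centre of its lower edge. It turns end for end alike. All five are alike; from three to five are present, the others read None.
- lid1: Cream enamel music box lid with gold trim, a flat plate standing on edge: 80 mm wide (its x), 8 mm thick (its y), 75 mm tall (z), about 90 g. Origin: centre of its lower edge. It turns end for end alike. All five are alike; from three to five are present, the others read None.
- lid2: Cream enamel music box lid with gold trim, a flat plate standing on edge: 80 mm wide (its x), 8 mm thick (its y), 75 mm tall (z), about 90 g. Origin: centre of its lower edge. It turns end for end alike. All five are alike; from three to five are present, the others read None.
- lid3: Cream enamel music box lid with gold trim, a flat plate standing on edge: 80 mm wide (its x), 8 mm thick (its y), 75 mm tall (z), about 90 g. Origin: centre of its lower edge. It turns end for end alike. All five are alike; from three to five are present, the others read None.
- lid4: Cream enamel music box lid with gold trim, a flat plate standing on edge: 80 mm wide (its x), 8 mm thick (its y), 75 mm tall (z), about 90 g. Origin: centre of its lower edge. It turns end for end alike. All five are alike; from three to five are present, the others read None.
- shell_box: Bystander, loose: pearl-white resin box shaped like a scallop shell, 90 x 80 mm, 45 mm tall. Origin: centre of its underside.
- lighthouse: Bystander, loose: brass lighthouse figurine, 64 mm across the foot, 135 mm tall. Origin: centre of its underside.
- starfish: Bystander, loose: coral-red starfish paperweight, 88 mm across, 12 mm tall. Origin: centre of its underside.
Mind the look-alikes: they are no part of the job. What is shaped like the bar_short but purple is not meant.

How it is judged:
On the way, in this order (a step that is already met when the one before it is completed fails the run):
1. every lid present stands fully home in a slot of the stand (x of lid0 in the frame of stand between -0.008 and 0.008 m and y of lid0 in the frame of stand between -0.085 and 0.085 m and z of lid0 in the frame of stand between 0.005 and 0.014 m and angle between the y axis of each of lid0, lid1, lid2, lid3, lid4 and the y axis of stand, either way round below 0.2 rad and angle between each of lid0, lid1, lid2, lid3, lid4's own z axis and vertical below 0.2 rad and x of lid1 in the frame of stand between -0.008 and 0.008 m and y of lid1 in the frame of stand between -0.085 and 0.085 m and z of lid1 in the frame of stand between 0.005 and 0.014 m and x of lid2 in the frame of stand between -0.008 and 0.008 m and y of lid2 in the frame of stand between -0.085 and 0.085 m and z of lid2 in the frame of stand between 0.005 and 0.014 m and x of lid3 in the frame of stand between -0.008 and 0.008 m and y of lid3 in the frame of stand between -0.085 and 0.085 m and z of lid3 in the frame of stand between 0.005 and 0.014 m and x of lid4 in the frame of stand between -0.008 and 0.008 m and y of lid4 in the frame of stand between -0.085 and 0.085 m and z of lid4 in the frame of stand between 0.005 and 0.014 m), for 0.2 s.
2. the fitting bar lies across both posts, in their channels (x of bar_mid in the frame of stand between -0.007 and 0.007 m and y of bar_mid in the frame of stand between -0.009 and 0.009 m and z of bar_mid in the frame of stand between 0.094 and 0.101 m and angle between the x axis of bar_mid and the y axis of stand, either way round below 0.06 rad), for 0.2 s.
At the end, for the whole second after the job is handed in: All lids stand upright in stand slots, lower edge within 4 mm of the slot floor, within 8 mm of mid-slot; the 268 mm bar lies on both ledges (4 mm in height, 7 mm across, 9 mm along, 0.06 rad); the other bars lie on the counter (below 20 mm); all at rest (all of step 1 and all of step 2 and linear speed of each of lid0, lid1, lid2, lid3, lid4, bar_mid below 0.02 m/s and height (world z) of each of bar_short, bar_long below 0.02 m); the robot touches nothing.
It fails at once if a lid drops into a slot instead of being lowered (faster than 0.4 m/s inside the slot) ((x of lid0 in the frame of stand between -0.02 and 0.02 m and y of lid0 in the frame of stand between -0.09 and 0.09 m and z of lid0 in the frame of stand between 0 and 0.03 m and linear speed of lid0 above 0.4 m/s) or (x of lid1 in the frame of stand between -0.02 and 0.02 m and y of lid1 in the frame of stand between -0.09 and 0.09 m and z of lid1 in the frame of stand between 0 and 0.03 m and linear speed of lid1 above 0.4 m/s) or (x of lid2 in the frame of stand between -0.02 and 0.02 m and y of lid2 in the frame of stand between -0.09 and 0.09 m and z of lid2 in the frame of stand between 0 and 0.03 m and linear speed of lid2 above 0.4 m/s) or (x of lid3 in the frame of stand between -0.02 and 0.02 m and y of lid3 in the frame of stand between -0.09 and 0.09 m and z of lid3 in the frame of stand between 0 and 0.03 m and linear speed of lid3 above 0.4 m/s) or (x of lid4 in the frame of stand between -0.02 and 0.02 m and y of lid4 in the frame of stand between -0.09 and 0.09 m and z of lid4 in the frame of stand between 0 and 0.03 m and linear speed of lid4 above 0.4 m/s)).
It fails at once if a bystander is pushed more than 30 mm or tipped (distance of any of shell_box, lighthouse, starfish from where it was at the start of the episode above 0.03 m or angle between any of shell_box, lighthouse, starfish's own z axis and vertical above 0.4 rad).
Of lid0, lid1, lid2, lid3, lid4 only 3 to 5 are there at a start; the rules pass over those that are not, and their reading is None.
At some moment in a run one of bar_short, bar_mid, bar_long may be knocked a few centimetres aside while the robot is not near it.
It also fails if it takes over 210 s, if anything falls off the work surface, if the arm or the gripper's body presses on something with over 40 N, if the wrist force passes 120 N, or if a joint passes its speed limit or range.

## Robot

A 7-joint arm with a two-finger parallel gripper is mounted at the origin on the work surface. World frame = base frame: x ahead of the robot, y to its left, z up, the work surface at z = 0. Lengths are in m, angles in rad, forces in N, time in s.
With the tool pointing down it reaches from about 0.425 to 0.95 m from the base axis. Payload 4.7 kg.
Tool frame: the origin (TCP) lies at the very end of the fingers, on their centre line; the grasp point (between the pads) lies 19 mm behind it (hold_point_z is the distance from the TCP to the grasp point, in m); z points along the fingers, y is the line along which they close (so a half turn about z gives the same grasp; the last joint's range is limited). The gripper opens to 87 mm and grips with 3 to 60 N. Pads are 19 mm wide; open, the fingers measure 117 mm over their backs; the gripper's body (75 mm by 190 mm) begins 51 mm behind the grasp point.
Start: joints at [1.082, 0.469, -0.049, 1.532, 0.024, 1.141, -0.082], TCP at [0.3, -0.605, 0.223] pointing down, gripper open.
Joint ranges: [-2.59, 2.59], [-0.33, 1.99], [-1.39, 1.29], [0.1, 2.45], [-1.04, 4.18], [0.21, 1.99], [-2.66, 2.66]. Speed limits (rad/s): [2.57, 2.57, 3.14, 3.14, 3.14, 3.14, 3.14].

## Interface

Orientations are given as a unit quaternion [w, x, y, z].
In Python, from station import observe, read_camera, finish_job, hold_point_z gives the robot as it stands.
- The arm moves only by the shell command python3 -m jog 'ROWS' [FORCE]. ROWS is a JSON object of lists of equal length, an entry for each row: "dr": the turn, a rotation vector about the tool's x, y, z in units of 180 degrees (1.0 is 180 degrees), a list of three; "slide": the shift along the tool's x, y, z in units of 0.25 m (1.0 is 0.25 m), a list of three; "grip": the opening, from 0 (shut) to 1 (fully open). A call has exactly 8 rows; each row is the pose to reach, as a shift and turn from the pose commanded when the call began, along the tool's axes at that moment, turning the shorter way round; what a row does not reach only later rows make up. A row lasts 1/10 s, in which the tool goes at most 50 mm and 8.59 degrees, less where a joint would pass 70% of its speed; a pose out of reach is approached as far as the arm can. A call with a number of a shift or a turn outside -1 to 1 is refused whole. A call with a gripper value outside its range is refused whole. The fingers move at their own pace and stop on an object; FORCE is the grip in N (left out, the last holds). Time passes only in rows, so rows that repeat a pose let the fingers close, or fill a call up. It gives the time, the measured TCP pose, the force, the opening and the grip force at its end, in the units of the state.
- observe(): the state, without advancing time (a new reading comes with each control period).
- read_camera(name): name is "scene" or "side" or "wrist"; returns a dict with "color" (420x560x3 uint8, blue, green, red), "depth" (420x560 float32, m along the optical axis (not along the pixel's ray), 0 where there is no reading), "fovy" (degrees; the focal length in pixels is half the picture's height over the tangent of half this angle, whatever the lens; pixels are square), "cx", "cy" (the principal point, pixels), "extrinsics" (4x4, takes a point from camera to world coordinates); the wrist camera has in their place "tool_from_camera" (4x4, takes a point from camera to tool coordinates, whose origin is the TCP and whose axes are the flange's). Camera axes: x right, y up, looking along -z (the intrinsics and any distortion apply to the point x, -y, -z); pixel columns grow to the right and rows downward; lengths in m; the calibration is good to about 2 mm. A picture is of the moment at which its call begins: read the wrist's pose just before it.
- finish_job(): hands the job in; it is judged then, once.
The state is a dict: "clock": time; "joint_positions": joint angles; "joint_velocities": joint speeds; "joint_torque": joint torques, N m; "tool_pos": TCP position; "eef_rot": TCP orientation; "wrist_force": force on the tool from outside, world axes, zero at the start; "moment": the same for the moment, N m; "opening": finger opening in m; "grasp_force": force on a finger pad.
Only numpy, scipy, OpenCV 4.12 (cv2) and the standard library are available. Lean on these libraries where they do the work, as an engineer would, in place of code of your own. Each camera call takes 0.05 s, during which the arm holds its last target. There are 200 camera calls.

## Working session

There is one attempt and no reset: what is moved stays moved. The work goes in short steps, Python scripts to look and compute and a shell command to move; the robot and the scene stay as the last step left them, time stands still between calls to the robot, and variables do not carry over. Pictures are saved under pics/ and viewed, at most 14 in all, crops included, and the job is handed in when it is done.

```bash
mkdir -p pics; ls; cat > h.py <<'E'
import numpy as np,cv2,json
from scipy.spatial.transform import Rotation as R
from station import observe,read_camera,finish_job,hold_point_z
def TW(s):
    T=np.eye(4);q=s['eef_rot'];T[:3,:3]=R.from_quat([q[1],q[2],q[3],q[0]]).as_matrix();T[:3,3]=s['tool_pos'];return T
def cam(n):
    s=observe();c=read_camera(n);d=c['depth'];h,w=d.shape
    f=h/2/np.tan(np.radians(c['fovy'])/2)
    E=TW(s)@c['tool_from_camera'] if n=='wrist' else np.array(c['extrinsics'])
    u,v=np.meshgrid(np.arange(w),np.arange(h))
    P=np.stack([(u-c['cx'])/f*d,-(v-c['cy'])/f*d,-d],-1)@E[:3,:3].T+E[:3,3]
    P[d==0]=np.nan
    return c,P
E
python3 - <<'E'
from h import *
s=observe();print({k:np.round(v,3) for k,v in s.items()},hold_point_z)
for n in('scene','side'):
    c,P=cam(n);cv2.imwrite(f'pics/{n}0.png',cv2.resize(c['color'],(800,600)))
    print(n,{k:(np.round(v,3) if k not in('color','depth') else 0) for k,v in c.items()})
    np.save(f'{n}.npy',P)
E
```

```text
pics
{'clock': np.float64(0.0), 'joint_positions': array([ 1.082,  0.469, -0.049,  1.534,  0.024,  1.141, -0.082]), 'joint_velocities': array([-0.003, -0.   , -0.   ,  0.002,  0.001,  0.001, -0.001]), 'joint_torque': array([ 0.0000e+00, -5.0798e+01, -8.0000e-02, -2.3616e+01, -6.1000e-02,
        3.8000e-02,  0.0000e+00]), 'tool_pos': array([ 0.299, -0.604,  0.221]), 'eef_rot': array([-0.001,  0.974,  0.228, -0.   ]), 'wrist_force': array([ 0.161,  0.641, -0.2  ]), 'moment': array([ 0.021, -0.028,  0.   ]), 'grasp_force': np.float64(0.0), 'opening': np.float64(0.087)} 0.0187
scene {'color': 0, 'depth': 0, 'fovy': np.float64(44.109), 'cx': np.float64(285.784), 'cy': np.float64(204.905), 'extrinsics': array([[ 0.657, -0.543,  0.524,  1.243],
       [ 0.754,  0.491, -0.437, -0.669],
       [-0.02 ,  0.681,  0.732,  1.163],
       [ 0.   ,  0.   ,  0.   ,  1.   ]])}
side {'color': 0, 'depth': 0, 'fovy': np.float64(57.75), 'cx': np.float64(280.305), 'cy': np.float64(208.809), 'extrinsics': array([[-0.982,  0.111, -0.152,  0.313],
       [-0.186, -0.467,  0.864,  0.852],
       [ 0.026,  0.877,  0.479,  0.587],
       [ 0.   ,  0.   ,  0.   ,  1.   ]])}
```

View pics/scene0.png

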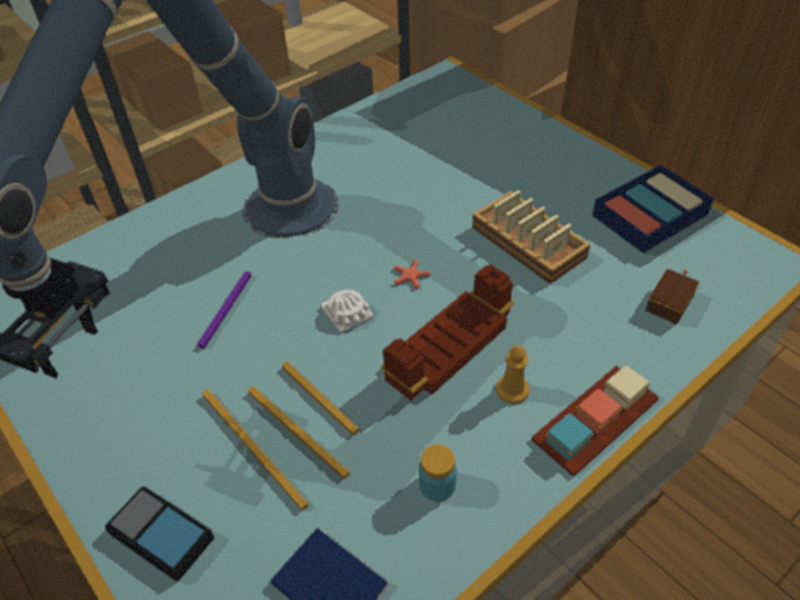

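View pics/side0.png

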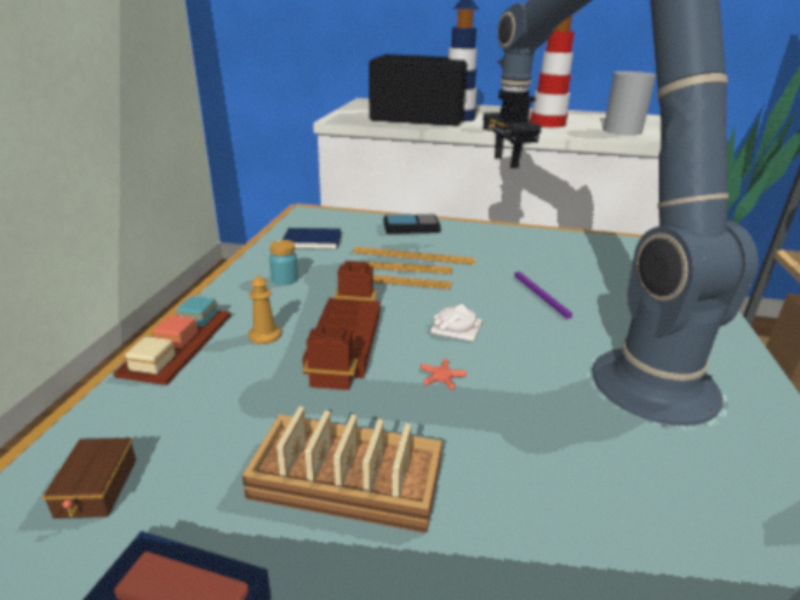

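The pictures show five lids in the crate (scene ~530,235), the stand (450,335), and three bars at (255,450), (300,430), (320,395). The purple bar at (225,310) is the look-alike.

```bash
cat > m.py <<'E'
from h import *
def rect(p):
    (c,s,a)=cv2.minAreaRect((p[:,:2]*1000).astype(np.float32)); return np.round(c,1),np.round(s,1),round(a,1)
def comps(P,m,minn=15):
    n,l,st,_=cv2.connectedComponentsWithStats(m.astype(np.uint8))
    for i in range(1,n):
        if st[i,4]>=minn:
            p=P[l==i];p=p[np.isfinite(p).all(1)]
            yield p,st[i]
if __name__=='__main__':
  for n in('scene','side'):
    P=np.load(n+'.npy');z=P[...,2]
    img=cv2.resize(cv2.imread(f'pics/{n}0.png'),(560,420));hsv=cv2.cvtColor(img,cv2.COLOR_BGR2HSV);H,S,V=cv2.split(hsv)
    print(n)
    tab=(H>75)&(H<100)
    def show(t,m,minn=15):
        for p,st in comps(P,m,minn):
            print(t,'px',st[:2],'n',len(p),'rect',*rect(p),'z',np.round(np.percentile(p[:,2],[5,50,95]),3))
    show('lidtop',(z>.072)&(z<.1)&(P[...,0]>.1)&(P[...,0]<.75)&(P[...,1]>.2)&(H>15)&(H<35),6)
    show('crate',(z>.036)&(z<.055)&(P[...,1]>.2)&(P[...,0]<.75),60)
    show('standtop',(z>.09)&(z<.115)&(P[...,0]>.3)&(P[...,1]<.35)&((H<12)|(H>165)),10)
    show('standbase',(z>.027)&(z<.043)&(P[...,0]>.3)&(P[...,1]<.35)&((H<12)|(H>165)),60)
    show('bars',(z>.007)&(z<.022)&(P[...,1]<.1)&(H>8)&(H<30)&(S>100),30)
    show('pinks',(z>.004)&(z<.15)&(P[...,0]<.75)&(P[...,0]>.3)&(P[...,1]<.5)&~tab&(abs(P[...,1])<.5),200)
E
python3 m.py
```

```text
scene
lidtop px [456  15] n 16 rect [ 157.3 1227.7] [16.7 46. ] 79.4 z [0.078 0.085 0.097]
lidtop px [464  16] n 26 rect [ 193.1 1226. ] [23.4 43.3] 60.4 z [0.076 0.091 0.099]
lidtop px [475  21] n 13 rect [ 239.5 1225. ] [ 8.8 30.2] 80.5 z [0.084 0.093 0.098]
lidtop px [485  25] n 26 rect [ 286.7 1226.7] [16.1 41. ] 60.8 z [0.075 0.09  0.097]
lidtop px [481  26] n 6 rect [ 262.2 1224.8] [ 5.4 10.7] 33.7 z [0.079 0.083 0.094]
lidtop px [490  30] n 15 rect [ 314.1 1223.1] [16.9 12.3] 1.8 z [0.074 0.083 0.096]
lidtop px [500  33] n 33 rect [ 368.9 1230.3] [41.6 20.8] 9.6 z [0.074 0.085 0.097]
lidtop px [515  41] n 34 rect [ 437.8 1226.1] [20.7 43. ] 75.0 z [0.074 0.085 0.097]
lidtop px [527  45] n 21 rect [ 480.9 1226.3] [14.7 27.2] 74.8 z [0.076 0.085 0.096]
lidtop px [536  48] n 15 rect [ 512.4 1227.4] [13.2 21.6] 50.9 z [0.074 0.085 0.098]
lidtop px [541  50] n 11 rect [ 535.7 1226.8] [14.5 24. ] 51.7 z [0.08  0.093 0.099]
lidtop px [547  51] n 13 rect [ 553.  1226.8] [10.5 18.5] 69.7 z [0.083 0.091 0.099]
lidtop px [549  56] n 11 rect [ 571.9 1226.8] [12.9 21.5] 44.4 z [0.073 0.08 
[... 3799 characters left out ...]
 z [0.008 0.013 0.016]
bars px [261 193] n 162 rect [ 488.6 -276.8] [179.8  15.4] 1.5 z [0.008 0.013 0.017]
bars px [174 228] n 151 rect [726.7  19.2] [58.3 40.5] 25.9 z [0.009 0.014 0.02 ]
pinks px [248 172] n 361 rect [ 508.2 -430.8] [ 48.2 316.8] 85.9 z [0.005 0.013 0.016]
pinks px [211 182] n 3771 rect [ 515.4 -114.1] [241.9 521.3] 0.2 z [0.008 0.036 0.106]
pinks px [174 192] n 664 rect [725.7  13.9] [61.9 45. ] 40.7 z [0.01  0.056 0.124]
pinks px [302 213] n 627 rect [ 364.  -100.1] [77.8 94.8] 89.2 z [0.007 0.028 0.046]
pinks px [295 251] n 296 rect [372.5  61.4] [78.3 81. ] 84.9 z [0.006 0.012 0.015]
pinks px [169 284] n 8327 rect [473.1 308.6] [171.2 245.6] 89.3 z [0.013 0.037 0.086]
```

```bash
cat > plan.py <<'E'
# usage: plan.py x y z(mm) yaw_of_tool_y(deg) ncalls : prints slide,dr per call
import sys
from h import *
def plan(pos,yaw,n=1):
    s=observe();T=TW(s)
    y=np.array([np.cos(np.radians(yaw)),np.sin(np.radians(yaw)),0]);zz=np.array([0,0,-1.])
    G=np.eye(4);G[:3,:3]=np.stack([np.cross(y,zz),y,zz],1);G[:3,3]=np.array(pos)/1000
    rv=R.from_matrix(T[:3,:3].T@G[:3,:3]).as_rotvec();d=G[:3,3]-T[:3,3]
    print('at',np.round(s['tool_pos']*1e0,4),'dist',round(float(np.linalg.norm(d)),4),'t',round(float(s['clock']),1))
    for i in range(n):
        A=T[:3,:3]@R.from_rotvec(rv*i/n).as_matrix()
        print('slide',np.round(A.T@d/n/.25,4),'dr',np.round(rv/n/np.pi,4))
if __name__=='__main__':
    a=list(map(float,sys.argv[1:])); plan(a[:3],a[3],int(a[4]) if len(a)>4 else 1)
E
python3 plan.py 573 -60 320 -84.4 3; python3 -c "
from h import *
c=read_camera('wrist');print(c['fovy'],c['cx'],c['cy'],np.round(c['tool_from_camera'],3))"
```

```text
at [ 0.2993 -0.6044  0.2216] dist 0.6172 t 0.1
slide [ 0.6491 -0.4888 -0.1304] dr [-0.0002  0.      0.0384]
slide [ 0.5856 -0.5633 -0.1306] dr [-0.0002  0.      0.0384]
slide [ 0.5135 -0.6296 -0.1309] dr [-0.0002  0.      0.0384]
71.49427241661672 284.5900319023753 210.918840446948 [[ 0.001  0.961  0.276  0.076]
 [ 1.    -0.001  0.     0.   ]
 [ 0.     0.276 -0.961 -0.162]
 [ 0.     0.     0.     1.   ]]
```

```bash

python3 -m jog '{"slide":[[0.65,-0.49,-0.13],[0.65,-0.49,-0.13],[0.65,-0.49,-0.13],[0.65,-0.49,-0.13],[0.65,-0.49,-0.13],[0.65,-0.49,-0.13],[0.65,-0.49,-0.13],[0.65,-0.49,-0.13]],"dr":[[0,0,0.038],[0,0,0.038],[0,0,0.038],[0,0,0.038],[0,0,0.038],[0,0,0.038],[0,0,0.038],[0,0,0.038]],"grip":[1,1,1,1,1,1,1,1]}'
python3 -m jog '{"slide":[[0.58,-0.56,-0.13],[0.58,-0.56,-0.13],[0.58,-0.56,-0.13],[0.58,-0.56,-0.13],[0.58,-0.56,-0.13],[0.58,-0.56,-0.13],[0.58,-0.56,-0.13],[0.58,-0.56,-0.13]],"dr":[[0,0,0.038],[0,0,0.038],[0,0,0.038],[0,0,0.038],[0,0,0.038],[0,0,0.038],[0,0,0.038],[0,0,0.038]],"grip":[1,1,1,1,1,1,1,1]}'
python3 plan.py 600 -8 260 -84.4 2
```

```text
clock: 0.95
tool_pos: [0.3893, -0.4247, 0.2545]
eef_rot: [-0.0, 0.986, 0.168, -0.001]
wrist_force: [-0.8, -0.3, -0.1]
opening: 0.0874
grasp_force: 0.0
clock: 1.75
tool_pos: [0.4795, -0.2451, 0.287]
eef_rot: [0.0, 0.994, 0.108, -0.001]
wrist_force: [-0.6, -0.6, 0.2]
opening: 0.0868
grasp_force: 0.0
at [ 0.4795 -0.2451  0.287 ] dist 0.2673 t 1.8
slide [ 0.3373 -0.4113  0.0535] dr [0.     0.0002 0.0189]
slide [ 0.3122 -0.4306  0.0538] dr [0.     0.0002 0.0189]
```

```bash

python3 -m jog '{"slide":[[0.675,-0.82,0.107],[0.675,-0.82,0.107],[0.675,-0.82,0.107],[0.675,-0.82,0.107],[0.675,-0.82,0.107],[0.675,-0.82,0.107],[0.675,-0.82,0.107],[0.675,-0.82,0.107]],"dr":[[0,0,0.038],[0,0,0.038],[0,0,0.038],[0,0,0.038],[0,0,0.038],[0,0,0.038],[0,0,0.038],[0,0,0.038]],"grip":[1,1,1,1,1,1,1,1]}'
python3 - <<'E'
from m import *
c,P=cam('wrist');cv2.imwrite('pics/w1.png',cv2.resize(c['color'],(800,600)));np.save('w1.npy',P)
z=P[...,2];H,S,V=cv2.split(cv2.cvtColor(c['color'],cv2.COLOR_BGR2HSV))
red=(H<14)|(H>165)
for t,lo,hi in(('ledge',.090,.101),('rim',.1015,.110),('base',.03,.038),('slotfloor',.004,.02)):
    for p,st in comps(P,red&(z>lo)&(z<hi),40): print(t,st,*rect(p),np.round(np.median(p[:,2]),4))
E
```

```text
clock: 2.55
tool_pos: [0.6002, -0.0082, 0.2603]
eef_rot: [0.001, 0.999, 0.049, -0.001]
wrist_force: [-0.2, -0.5, -0.3]
opening: 0.0871
grasp_force: 0.0
ledge [ 153  188   40   58 1054] [561.1 119.7] [69.9 38.4] 5.6 0.0968
ledge [ 376  188   40   58 1055] [ 586.7 -140.1] [69.5 38.2] 5.4 0.0966
rim [ 151  198   38   43 1043] [561. 120.] [50.3 38.6] 5.2 0.1047
rim [ 379  199   39   42 1048] [ 586.4 -140.5] [50.4 38.7] 5.5 0.1045
base [  199   164   171    78 10310] [573.6 -10.1] [110.3 226.4] 5.6 0.0337
base [ 81 211   6  22  41] [520.5 267.1] [31.6  2.6] 0.9 0.0325
slotfloor [ 0  0  9 16 81] [780.8 357.7] [ 8.8 17.9] 72.4 0.0083
slotfloor [ 85 166  11  37 134] [569.4 266.4] [52.8  6.9] 5.7 0.0113
slotfloor [226 174   8  57  79] [563.7  69.6] [81.6  6.3] 8.6 0.0155
slotfloor [ 89 205   9  18  52] [525.6 266.8] [ 2.4 30. ] 88.1 0.0114
slotfloor [ 90 226   9  18  48] [493.8 267.2] [ 2.4 30.9] 88.6 0.0132
slotfloor [207 302  50  34 715] [370.4  59. ] [75.8 60.8] 66.9 0.0112
```

View pics/w1.png

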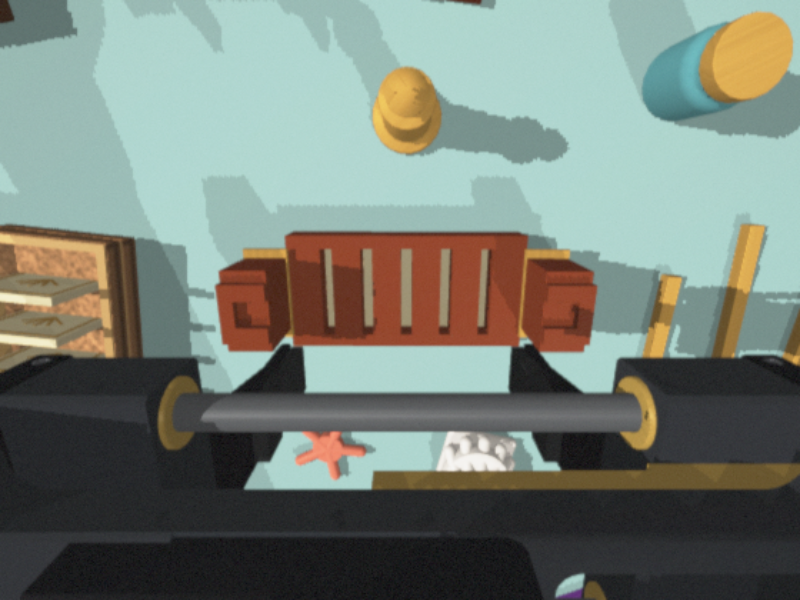

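The wrist view shows the empty stand (posts ~255,305 and 560,305, slots at columns 328–484) with an angle of 5.6°. The three crate lids visible at the left stand upright. Next: view the crate from above.

```bash

python3 plan.py 474 350 260 -0.6 2
```

```text
at [ 0.6001 -0.0089  0.2606] dist 0.3804 t 2.6
slide [-1.812e-01 -7.389e-01  1.000e-04] dr [ 1.000e-04  3.000e-04 -2.328e-01]
slide [ 3.587e-01 -6.709e-01  5.000e-04] dr [ 1.000e-04  3.000e-04 -2.328e-01]
```

```bash

python3 -m jog '{"slide":[[-0.18,-0.74,0],[-0.18,-0.74,0],[-0.18,-0.74,0],[-0.18,-0.74,0],[-0.18,-0.74,0],[-0.18,-0.74,0],[-0.18,-0.74,0],[-0.18,-0.74,0]],"dr":[[0,0,-0.233],[0,0,-0.233],[0,0,-0.233],[0,0,-0.233],[0,0,-0.233],[0,0,-0.233],[0,0,-0.233],[0,0,-0.233]],"grip":[1,1,1,1,1,1,1,1]}' >/dev/null
python3 -m jog '{"slide":[[0.36,-0.67,0],[0.36,-0.67,0],[0.36,-0.67,0],[0.36,-0.67,0],[0.36,-0.67,0],[0.36,-0.67,0],[0.36,-0.67,0],[0.36,-0.67,0]],"dr":[[0,0,-0.233],[0,0,-0.233],[0,0,-0.233],[0,0,-0.233],[0,0,-0.233],[0,0,-0.233],[0,0,-0.233],[0,0,-0.233]],"grip":[0.3,0.3,0.3,0.3,0.3,0.3,0.3,0.3]}'
cat > crate.py <<'E'
from m import *
c,P=cam('wrist');cv2.imwrite('pics/w2.png',cv2.resize(c['color'],(800,600)))
z=P[...,2]
for p,st in comps(P,(z>.081)&(z<.09)&(P[...,0]<.65),25): print('lid',st,*rect(p),np.round(np.median(p[:,2]),4))
for p,st in comps(P,(z>.041)&(z<.049)&(P[...,0]<.62),150): print('rim',st,*rect(p),np.round(np.median(p[:,2]),4))
E
python3 crate.py
```

```text
clock: 4.2
tool_pos: [0.4747, 0.3512, 0.2606]
eef_rot: [0.001, 0.711, 0.703, -0.0]
wrist_force: [-0.5, 0.0, 0.4]
opening: 0.0316
grasp_force: 0.0
lid [216 178  11  64 454] [397.7 330.9] [79.1  8.8] 89.0 0.0845
lid [248 178   9  64 448] [435.7 330.6] [79.5  8.4] 89.6 0.0845
lid [280 178   8  65 390] [473.5 329. ] [80.5  8.7] 89.2 0.0846
lid [311 178   9  64 435] [511.3 329.5] [78.6  8.6] 89.4 0.0846
lid [341 179  11  64 452] [549.2 327.9] [79.8  8.6] 88.9 0.0846
rim [ 329    0   83   49 3378] [574.2 539.1] [48.5 92.1] 89.4 0.0424
rim [313  47  95  17 182] [564.5 505.1] [  6.1 110.6] 82.8 0.0456
rim [ 189  156  190   90 3015] [473.4 329.6] [123.4 246.3] 88.9 0.0445
rim [257 238  54   8 320] [472.8 272.8] [10.6 74.2] 89.2 0.0444
```

View pics/w2.png

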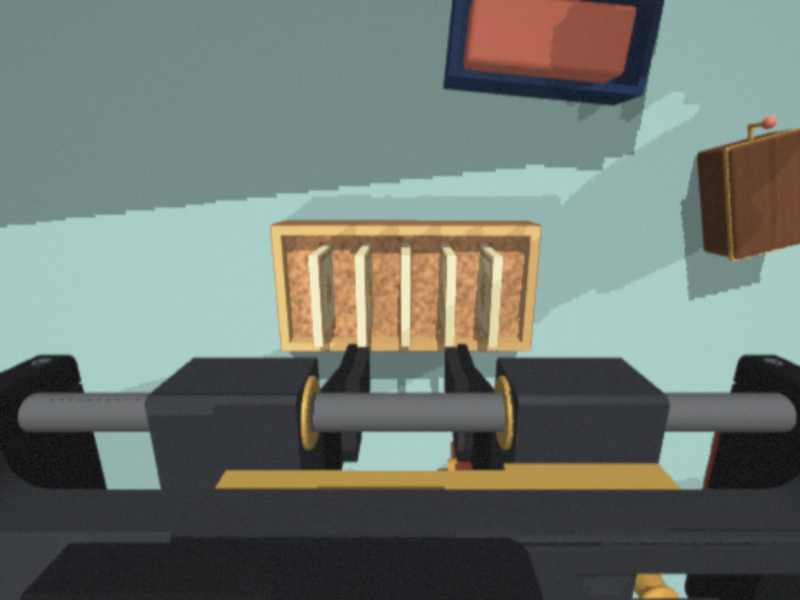

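The crate view shows five upright lids (columns 320–490, rows 250–345), consistent with 80 mm width, a top near 85 mm and 38 mm pitch. I'll start with the x=549 lid.

```bash
python3 plan.py 549.2 328 50 -0.9 1; python3 -c "
from h import *;print(observe()['opening'])"
```

```text
at [0.4745 0.3515 0.2607] dist 0.2248 t 4.2
slide [-0.0903  0.2994  0.8429] dr [0.0001 0.0003 0.0018]
0.029248596659354663
```

```bash

python3 -m jog '{"slide":[[-0.09,0.3,0],[-0.09,0.3,0.1],[-0.09,0.3,0.25],[-0.09,0.3,0.4],[-0.09,0.3,0.55],[-0.09,0.3,0.7],[-0.09,0.3,0.8],[-0.09,0.3,0.843]],"dr":[[0,0,0.002],[0,0,0.002],[0,0,0.002],[0,0,0.002],[0,0,0.002],[0,0,0.002],[0,0,0.002],[0,0,0.002]],"grip":[0.28,0.28,0.28,0.28,0.28,0.28,0.28,0.28]}' 15
python3 -m jog '{"slide":[[0,0,0],[0,0,0],[0,0,0],[0,0,0],[0,0,0],[0,0,0],[0,0,0],[0,0,0]],"dr":[[0,0,0],[0,0,0],[0,0,0],[0,0,0],[0,0,0],[0,0,0],[0,0,0],[0,0,0]],"grip":[0.28,0,0,0,0,0,0,0]}' 15
python3 -c "
from h import *;s=observe();print(s['moment'],s['wrist_force'])"
```

```text
clock: 5.05
tool_pos: [0.5476, 0.3279, 0.0471]
eef_rot: [-0.0, 0.712, 0.702, -0.002]
wrist_force: [0.8, -0.1, 0.2]
opening: 0.0243
grasp_force: 0.0
clock: 5.85
tool_pos: [0.5493, 0.3308, 0.0516]
eef_rot: [0.0, 0.711, 0.703, 0.001]
wrist_force: [0.2, -0.9, 6.2]
opening: 0.0075
grasp_force: 15.0
[-0.19459849 -0.03259664  0.02285461] [ 0.23330788 -0.90174556  6.1699402 ]
```

```bash

python3 -m jog '{"slide":[[0,0,-0.05],[0,0,-0.15],[0,0,-0.25],[0,0,-0.35],[0,0,-0.45],[0,0,-0.55],[0,0,-0.6],[0,0,-0.6]],"dr":[[0,0,0],[0,0,0],[0,0,0],[0,0,0],[0,0,0],[0,0,0],[0,0,0],[0,0,0]],"grip":[0,0,0,0,0,0,0,0]}' 15
cat > held.py <<'E'
from h import *
s=observe();c,P=cam('wrist');T=TW(s);print(np.round(T[:3,3],4),'yaw',np.round(np.degrees(np.arctan2(T[1,1],T[0,1])),2),s['opening'],s['grasp_force'])
Q=(P-T[:3,3])@T[:3,:3]
m=(abs(Q[...,1])<.012)&(Q[...,2]>-.03)&(Q[...,2]<.045)&(Q[...,0]>.015)&(Q[...,0]<.06)
q=Q[m]*1000
print(len(q))
for lo in range(-30,45,6):
    k=q[(q[:,2]>=lo)&(q[:,2]<lo+6)]
    if len(k)>3: print('z',lo,'n',len(k),'x med,max',np.round([np.median(k[:,0]),k[:,0].max()],1),'y',np.round(np.percentile(k[:,1],[3,50,97]),1))
cv2.imwrite('pics/held.png',cv2.resize(c['color'][150:390,160:400],None,fx=2.4,fy=2.4))
E
python3 held.py
```

```text
clock: 6.65
tool_pos: [0.5489, 0.331, 0.2022]
eef_rot: [0.0, 0.711, 0.703, 0.002]
wrist_force: [0.1, -1.0, -1.1]
opening: 0.0079
grasp_force: 15.0
[0.5489 0.331  0.2022] yaw -0.66 0.007948234047830571 14.999963549198583
465
z -30 n 113 x med,max [36.2 37. ] y [-4.2  1.2  4.2]
z -24 n 51 x med,max [36.6 36.9] y [-3.8 -0.2  4.3]
z -18 n 43 x med,max [36.6 37. ] y [-3.8 -0.2  3.8]
z -12 n 41 x med,max [36.6 36.9] y [-3.5  0.3  3.5]
z -6 n 39 x med,max [36.6 37.1] y [-3.6  0.3  3.7]
z 0 n 31 x med,max [36.7 36.9] y [-3.8 -0.3  3.9]
z 6 n 33 x med,max [36.6 36.9] y [-3.8  0.3  3.9]
z 12 n 28 x med,max [36.6 36.9] y [-3.5 -0.3  3.5]
z 18 n 22 x med,max [36.7 37. ] y [-3.1  0.   3.2]
z 24 n 26 x med,max [36.7 37.1] y [-3.8  0.4  4.3]
z 30 n 15 x med,max [36.6 36.8] y [-4.1 -1.   3.5]
z 36 n 23 x med,max [36.6 36.9] y [-3.4  0.4  3.9]
```

View pics/held.png

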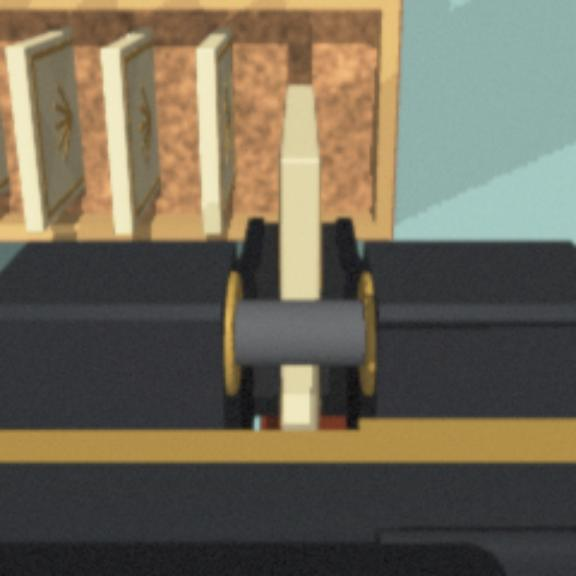

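```bash
python3 plan.py 584.5 -85.5 200 -84.4 2
```

```text
at [0.5483 0.3302 0.2004] dist 0.4173 t 6.7
slide [-8.306e-01  8.190e-02  8.000e-04] dr [ 1.000e-04 -1.000e-04  2.326e-01]
slide [-0.5638  0.6153  0.001 ] dr [ 1.000e-04 -1.000e-04  2.326e-01]
```

```bash

python3 -m jog '{"slide":[[-0.1,0.01,0],[-0.2,0.02,0],[-0.32,0.03,0],[-0.44,0.04,0],[-0.56,0.05,0],[-0.66,0.06,0],[-0.76,0.07,0],[-0.83,0.08,0]],"dr":[[0,0,0.03],[0,0,0.06],[0,0,0.09],[0,0,0.12],[0,0,0.15],[0,0,0.18],[0,0,0.21],[0,0,0.233]],"grip":[0,0,0,0,0,0,0,0]}' >/dev/null
python3 -m jog '{"slide":[[-0.08,0.09,0],[-0.16,0.18,0],[-0.24,0.27,0],[-0.32,0.36,0],[-0.4,0.45,0],[-0.48,0.54,0],[-0.54,0.6,0],[-0.564,0.615,0]],"dr":[[0,0,0.03],[0,0,0.06],[0,0,0.09],[0,0,0.12],[0,0,0.15],[0,0,0.18],[0,0,0.21],[0,0,0.233]],"grip":[0,0,0,0,0,0,0,0]}' 
python3 -m jog '{"slide":[[0,0,0],[0,0,0],[0,0,0],[0,0,0],[0,0,0],[0,0,0],[0,0,0],[0,0,0]],"dr":[[0,0,0],[0,0,0],[0,0,0],[0,0,0],[0,0,0],[0,0,0],[0,0,0],[0,0,0]],"grip":[0,0,0,0,0,0,0,0]}' >/dev/null
python3 held.py|head -6
cat > stand.py <<'E'
from m import *
c,P=cam('wrist');z=P[...,2];H,S,V=cv2.split(cv2.cvtColor(c['color'],cv2.COLOR_BGR2HSV))
red=(H<14)|(H>165)
for t,lo,hi in(('ledge',.090,.110),('base',.03,.038)):
    for p,st in comps(P,red&(z>lo)&(z<hi),300): print(t,*rect(p),np.round(np.median(p[:,2]),4))
E
python3 stand.py;python3 plan.py 584.5 -85.5 200 -84.4
```

```text
clock: 8.3
tool_pos: [0.5824, -0.0892, 0.1979]
eef_rot: [0.001, 0.999, 0.044, -0.002]
wrist_force: [-0.5, -0.1, -1.3]
opening: 0.0078
grasp_force: 15.0
[ 0.5837 -0.0853  0.2001] yaw -84.53 0.008050290032096138 14.999967230251059
465
z -30 n 112 x med,max [32.3 37.3] y [-4.2  0.7  4.2]
z -24 n 54 x med,max [36.6 37. ] y [-3.8  0.2  4. ]
z -18 n 47 x med,max [36.6 37. ] y [-4.  -0.3  3.7]
z -12 n 37 x med,max [36.6 37. ] y [-3.6  0.2  3.4]
ledge [561. 120.] [69.7 40.5] 5.4 0.1
ledge [ 586.1 -140.6] [70.2 38.5] 5.7 0.1031
base [573.  -10.1] [110.2 226.2] 5.5 0.0338
at [ 0.5837 -0.0854  0.2001] dist 0.0009 t 9.2
slide [0.0033 0.0007 0.0004] dr [ 0.     -0.     -0.0008]
```

```bash

python3 -m jog '{"slide":[[0.003,0,0.05],[0.003,0,0.12],[0.003,0,0.2],[0.003,0,0.28],[0.003,0,0.36],[0.003,0,0.42],[0.003,0,0.45],[0.003,0,0.46]],"dr":[[0,0,0],[0,0,0],[0,0,0],[0,0,0],[0,0,0],[0,0,0],[0,0,0],[0,0,0]],"grip":[0,0,0,0,0,0,0,0]}' >/dev/null
python3 -m jog '{"slide":[[0,0,0.01],[0,0,0.02],[0,0,0.03],[0,0,0.04],[0,0,0.05],[0,0,0.06],[0,0,0.07],[0,0,0.07]],"dr":[[0,0,0],[0,0,0],[0,0,0],[0,0,0],[0,0,0],[0,0,0],[0,0,0],[0,0,0]],"grip":[0,0,0,0,0,0,0,0]}'
python3 plan.py 584.5 -85.5 51 -84.4
```

```text
clock: 10.8
tool_pos: [0.5842, -0.0853, 0.0671]
eef_rot: [-0.0, 0.999, 0.048, -0.0]
wrist_force: [0.6, 0.1, -0.7]
opening: 0.0078
grasp_force: 15.0
at [ 0.5842 -0.0853  0.0671] dist 0.0161 t 10.8
slide [0.0013 0.0009 0.0646] dr [-0.      0.0002 -0.0008]
```

In the slot with no contact; lower the last 16 mm.

```bash

python3 -m jog '{"slide":[[0,0,0.01],[0,0,0.02],[0,0,0.03],[0,0,0.04],[0,0,0.05],[0,0,0.06],[0,0,0.066],[0,0,0.066]],"dr":[[0,0,0],[0,0,0],[0,0,0],[0,0,0],[0,0,0],[0,0,0],[0,0,0],[0,0,0]],"grip":[0,0,0,0,0,0,0,0]}'
python3 held.py | head -4
```

```text
clock: 11.6
tool_pos: [0.5843, -0.0853, 0.0516]
eef_rot: [0.0, 0.999, 0.048, -0.0]
wrist_force: [-1.6, -0.5, 3.9]
opening: 0.0078
grasp_force: 15.0
[ 0.5843 -0.0853  0.0516] yaw -84.54 0.007842659762094643 15.000339383259416
2166
z -30 n 110 x med,max [31.9 37. ] y [-4.2  0.7  4.2]
z -24 n 52 x med,max [36.6 37. ] y [-3.8 -0.   4. ]
```

```bash

python3 -m jog '{"slide":[[0,0,0],[0,0,0],[0,0,0],[0,0,0],[0,0,0],[0,0,0],[0,0,0],[0,0,0]],"dr":[[0,0,0],[0,0,0],[0,0,0],[0,0,0],[0,0,0],[0,0,0],[0,0,0],[0,0,0]],"grip":[0.15,0.2,0.25,0.25,0.25,0.25,0.25,0.25]}'
python3 -m jog '{"slide":[[0,0,-0.05],[0,0,-0.15],[0,0,-0.25],[0,0,-0.35],[0,0,-0.45],[0,0,-0.55],[0,0,-0.6],[0,0,-0.6]],"dr":[[0,0,0],[0,0,0],[0,0,0],[0,0,0],[0,0,0],[0,0,0],[0,0,0],[0,0,0]],"grip":[0.25,0.25,0.25,0.25,0.25,0.25,0.25,0.25]}' 15
cat > lids.py <<'E'
from m import *
c,P=cam('wrist')
O=np.array([573.6,-10.2]);a=np.radians(5.55);X=np.array([np.cos(a),np.sin(a)]);Y=np.array([-np.sin(a),np.cos(a)])
H,S,V=cv2.split(cv2.cvtColor(c['color'],cv2.COLOR_BGR2HSV));z=P[...,2]
for p,st in comps(P,(H>14)&(H<40)&(z>.075)&(z<.1)&(abs(P[...,1])<.12)&(P[...,0]<.68),20):
    r=rect(p);d=r[0]-O;print('lid stand xy',np.round([d@X,d@Y],1),r[1:],'top',np.round(np.percentile(p[:,2],[10,50,90]),4))
E
python3 lids.py;python3 plan.py 511.3 330 200 -0.9 2
```

```text
clock: 12.45
tool_pos: [0.5845, -0.0853, 0.0511]
eef_rot: [0.0, 0.999, 0.048, 0.0]
wrist_force: [0.7, -0.5, -0.2]
opening: 0.0215
grasp_force: 0.0
clock: 13.25
tool_pos: [0.5857, -0.0853, 0.2035]
eef_rot: [0.0, 0.999, 0.048, 0.002]
wrist_force: [0.2, -0.1, -0.2]
opening: 0.0219
grasp_force: 0.0
lid stand xy [  0.7 -75.3] (array([79.2,  8.3]), 5.7) top [0.0832 0.0846 0.0855]
at [ 0.5846 -0.0853  0.2017] dist 0.4217 t 13.3
slide [-0.0669 -0.8408  0.003 ] dr [ 2.000e-04 -1.000e-04 -2.323e-01]
slide [ 0.5107 -0.6712  0.0035] dr [ 2.000e-04 -1.000e-04 -2.323e-01]
```

```bash

python3 -m jog '{"slide":[[-0.01,-0.1,0],[-0.02,-0.2,0],[-0.03,-0.32,0],[-0.04,-0.44,0],[-0.05,-0.56,0],[-0.06,-0.68,0],[-0.067,-0.8,0],[-0.067,-0.84,0]],"dr":[[0,0,-0.03],[0,0,-0.06],[0,0,-0.09],[0,0,-0.12],[0,0,-0.15],[0,0,-0.18],[0,0,-0.21],[0,0,-0.232]],"grip":[0.25,0.25,0.25,0.25,0.25,0.25,0.25,0.25]}' >/dev/null
python3 -m jog '{"slide":[[0.08,-0.1,0],[0.16,-0.2,0],[0.24,-0.3,0],[0.32,-0.4,0],[0.4,-0.5,0],[0.46,-0.6,0],[0.5,-0.66,0],[0.51,-0.671,0]],"dr":[[0,0,-0.03],[0,0,-0.06],[0,0,-0.09],[0,0,-0.12],[0,0,-0.15],[0,0,-0.18],[0,0,-0.21],[0,0,-0.232]],"grip":[0.28,0.28,0.28,0.28,0.28,0.28,0.28,0.28]}' >/dev/null
python3 -m jog '{"slide":[[0,0,0],[0,0,0],[0,0,0.05],[0,0,0.1],[0,0,0.15],[0,0,0.2],[0,0,0.2],[0,0,0.2]],"dr":[[0,0,0],[0,0,0],[0,0,0],[0,0,0],[0,0,0],[0,0,0],[0,0,0],[0,0,0]],"grip":[0.28,0.28,0.28,0.28,0.28,0.28,0.28,0.28]}'
python3 plan.py 511.3 330 50 -0.9
```

```text
clock: 15.7
tool_pos: [0.5111, 0.3296, 0.1506]
eef_rot: [-0.0, 0.713, 0.701, -0.0]
wrist_force: [-0.4, 0.2, 1.3]
opening: 0.0244
grasp_force: 0.0
at [0.5111 0.3296 0.1506] dist 0.1006 t 15.7
slide [0.0016 0.0011 0.4024] dr [-0.0002  0.0001 -0.0006]
```

```bash

python3 -m jog '{"slide":[[0,0,0.05],[0,0,0.12],[0,0,0.2],[0,0,0.28],[0,0,0.34],[0,0,0.38],[0,0,0.4],[0,0,0.4]],"dr":[[0,0,0],[0,0,0],[0,0,0],[0,0,0],[0,0,0],[0,0,0],[0,0,0],[0,0,0]],"grip":[0.28,0.28,0.28,0.28,0.28,0.28,0.28,0.28]}'
python3 -m jog '{"slide":[[0,0,0],[0,0,0],[0,0,0],[0,0,0],[0,0,0],[0,0,0],[0,0,0],[0,0,0]],"dr":[[0,0,0],[0,0,0],[0,0,0],[0,0,0],[0,0,0],[0,0,0],[0,0,0],[0,0,0]],"grip":[0.28,0,0,0,0,0,0,0]}' 15
python3 -m jog '{"slide":[[0,0,-0.05],[0,0,-0.15],[0,0,-0.25],[0,0,-0.35],[0,0,-0.45],[0,0,-0.55],[0,0,-0.6],[0,0,-0.6]],"dr":[[0,0,0],[0,0,0],[0,0,0],[0,0,0],[0,0,0],[0,0,0],[0,0,0],[0,0,0]],"grip":[0,0,0,0,0,0,0,0]}' 15
python3 held.py|sed -n 1,7p;python3 plan.py 577.3 -48 200 -84.4 2
```

```text
clock: 16.5
tool_pos: [0.5111, 0.3297, 0.0507]
eef_rot: [-0.0, 0.713, 0.701, -0.0]
wrist_force: [0.2, 0.3, 0.5]
opening: 0.0243
grasp_force: 0.0
clock: 17.3
tool_pos: [0.5115, 0.3298, 0.0515]
eef_rot: [0.0, 0.713, 0.701, 0.0]
wrist_force: [-0.9, -1.3, 4.7]
opening: 0.0082
grasp_force: 15.0
clock: 18.1
tool_pos: [0.5118, 0.3304, 0.2029]
eef_rot: [0.0, 0.713, 0.701, 0.002]
wrist_force: [0.1, 0.8, -1.0]
opening: 0.008
grasp_force: 15.0
[0.5118 0.3304 0.2029] yaw -1.02 0.007968403454542297 14.999929022742435
443
z -30 n 110 x med,max [34.6 38.8] y [-4.2  1.7  4.2]
z -24 n 55 x med,max [38.5 38.9] y [-3.7  0.3  4. ]
z -18 n 42 x med,max [38.5 38.8] y [-4.3 -0.5  3.4]
z -12 n 38 x med,max [38.5 38.8] y [-3.9 -0.2  3.4]
z -6 n 31 x med,max [38.5 38.7] y [-3.6  0.3  3.8]
at [0.5112 0.3296 0.2013] dist 0.3834 t 18.1
slide [-0.7528  0.1455  0.0026] dr [ 1.000e-04 -1.000e-04  2.316e-01]
slide [-0.4653  0.6094  0.0027] dr [ 1.000e-04 -1.000e-04  2.316e-01]
```

```bash

python3 -m jog '{"slide":[[-0.09,0.02,0],[-0.18,0.035,0],[-0.28,0.055,0],[-0.38,0.075,0],[-0.48,0.095,0],[-0.58,0.115,0],[-0.68,0.135,0],[-0.753,0.1455,0]],"dr":[[0,0,0.03],[0,0,0.06],[0,0,0.09],[0,0,0.12],[0,0,0.15],[0,0,0.18],[0,0,0.21],[0,0,0.232]],"grip":[0,0,0,0,0,0,0,0]}' >/dev/null
python3 -m jog '{"slide":[[-0.07,0.09,0],[-0.14,0.18,0],[-0.21,0.27,0],[-0.28,0.36,0],[-0.35,0.45,0],[-0.42,0.54,0],[-0.45,0.6,0],[-0.459,0.61,0]],"dr":[[0,0,0.03],[0,0,0.06],[0,0,0.09],[0,0,0.12],[0,0,0.15],[0,0,0.18],[0,0,0.21],[0,0,0.232]],"grip":[0,0,0,0,0,0,0,0]}' >/dev/null
python3 -m jog '{"slide":[[0,0,0],[0,0,0.05],[0,0,0.12],[0,0,0.2],[0,0,0.26],[0,0,0.3],[0,0,0.32],[0,0,0.32]],"dr":[[0,0,0],[0,0,0],[0,0,0],[0,0,0],[0,0,0],[0,0,0],[0,0,0],[0,0,0]],"grip":[0,0,0,0,0,0,0,0]}'
python3 plan.py 578.8 -47.9 51 -84.4
```

```text
clock: 20.55
tool_pos: [0.5778, -0.0466, 0.1202]
eef_rot: [-0.0, 0.999, 0.048, -0.001]
wrist_force: [-0.4, -0.0, 1.0]
opening: 0.0076
grasp_force: 15.0
at [ 0.5778 -0.0466  0.1202] dist 0.0692 t 20.6
slide [0.004  0.0058 0.2769] dr [-0.0001  0.0004 -0.0004]
```

```bash

python3 -m jog '{"slide":[[0.003,0.004,0],[0.003,0.004,0.03],[0.003,0.004,0.06],[0.003,0.004,0.09],[0.003,0.004,0.11],[0.003,0.004,0.13],[0.003,0.004,0.135],[0.003,0.004,0.135]],"dr":[[0,0,0],[0,0,0],[0,0,0],[0,0,0],[0,0,0],[0,0,0],[0,0,0],[0,0,0]],"grip":[0,0,0,0,0,0,0,0]}' >/dev/null
python3 plan.py 578.8 -47.9 51 -84.4
python3 -m jog '{"slide":[[0,0,0.015],[0,0,0.03],[0,0,0.045],[0,0,0.06],[0,0,0.065],[0,0,0.07],[0,0,0.07],[0,0,0.07]],"dr":[[0,0,0],[0,0,0],[0,0,0],[0,0,0],[0,0,0],[0,0,0],[0,0,0],[0,0,0]],"grip":[0,0,0,0,0,0,0,0]}'
python3 plan.py 578.8 -47.9 51 -84.4
```

```text
at [ 0.579  -0.0479  0.0871] dist 0.0361 t 21.4
slide [-0.0009 -0.      0.1442] dr [-0.      0.0001 -0.0007]
clock: 22.15
tool_pos: [0.5792, -0.0479, 0.0699]
eef_rot: [0.0, 0.999, 0.048, 0.0]
wrist_force: [-1.0, -0.3, -1.2]
opening: 0.008
grasp_force: 15.0
at [ 0.5792 -0.0479  0.0699] dist 0.0189 t 22.1
slide [-0.0016 -0.0002  0.0756] dr [ 0.     -0.0001 -0.0007]
```

```bash

python3 -m jog '{"slide":[[0,0,0.015],[0,0,0.03],[0,0,0.04],[0,0,0.05],[0,0,0.06],[0,0,0.07],[0,0,0.074],[0,0,0.074]],"dr":[[0,0,0],[0,0,0],[0,0,0],[0,0,0],[0,0,0],[0,0,0],[0,0,0],[0,0,0]],"grip":[0,0,0,0,0,0,0,0]}'
python3 -m jog '{"slide":[[0,0,0],[0,0,0],[0,0,0],[0,0,0],[0,0,0],[0,0,0],[0,0,0],[0,0,0]],"dr":[[0,0,0],[0,0,0],[0,0,0],[0,0,0],[0,0,0],[0,0,0],[0,0,0],[0,0,0]],"grip":[0.15,0.2,0.25,0.25,0.25,0.25,0.25,0.25]}'
python3 -m jog '{"slide":[[0,0,-0.05],[0,0,-0.15],[0,0,-0.25],[0,0,-0.35],[0,0,-0.45],[0,0,-0.55],[0,0,-0.6],[0,0,-0.6]],"dr":[[0,0,0],[0,0,0],[0,0,0],[0,0,0],[0,0,0],[0,0,0],[0,0,0],[0,0,0]],"grip":[0.25,0.25,0.25,0.25,0.25,0.25,0.25,0.25]}' 15 >/dev/null
python3 lids.py;python3 plan.py 473.5 330 200 -0.9 2
```

```text
clock: 22.95
tool_pos: [0.579, -0.0479, 0.0515]
eef_rot: [0.0, 0.999, 0.048, -0.0]
wrist_force: [-1.6, 0.5, 2.2]
opening: 0.008
grasp_force: 15.0
clock: 23.75
tool_pos: [0.5791, -0.048, 0.0513]
eef_rot: [0.0, 0.999, 0.048, 0.0]
wrist_force: [-0.1, 0.1, -0.1]
opening: 0.0218
grasp_force: 0.0
lid stand xy [  1.2 -37.5] (array([78.9,  8.1]), 5.7) top [0.0832 0.0846 0.0855]
lid stand xy [  0.3 -75.4] (array([80.2,  8.6]), 5.5) top [0.0819 0.0845 0.0855]
at [ 0.5793 -0.048   0.2019] dist 0.3925 t 24.6
slide [-0.1386 -0.7726  0.0034] dr [ 2.000e-04 -1.000e-04 -2.323e-01]
slide [ 0.4119 -0.6682  0.0038] dr [ 2.000e-04 -1.000e-04 -2.323e-01]
```

Both lids are home. Third lid.

```bash

python3 -m jog '{"slide":[[-0.02,-0.1,0],[-0.035,-0.2,0],[-0.055,-0.3,0],[-0.075,-0.4,0],[-0.095,-0.52,0],[-0.115,-0.64,0],[-0.13,-0.74,0],[-0.1386,-0.7726,0]],"dr":[[0,0,-0.03],[0,0,-0.06],[0,0,-0.09],[0,0,-0.12],[0,0,-0.15],[0,0,-0.18],[0,0,-0.21],[0,0,-0.232]],"grip":[0.25,0.25,0.25,0.25,0.25,0.25,0.25,0.25]}' >/dev/null
python3 -m jog '{"slide":[[0.06,-0.1,0],[0.12,-0.2,0],[0.18,-0.3,0],[0.24,-0.4,0],[0.31,-0.5,0],[0.37,-0.6,0],[0.4,-0.65,0],[0.412,-0.668,0]],"dr":[[0,0,-0.03],[0,0,-0.06],[0,0,-0.09],[0,0,-0.12],[0,0,-0.15],[0,0,-0.18],[0,0,-0.21],[0,0,-0.232]],"grip":[0.28,0.28,0.28,0.28,0.28,0.28,0.28,0.28]}' >/dev/null
python3 -m jog '{"slide":[[0,0,0],[0,0,0],[0,0,0.05],[0,0,0.1],[0,0,0.15],[0,0,0.2],[0,0,0.2],[0,0,0.2]],"dr":[[0,0,0],[0,0,0],[0,0,0],[0,0,0],[0,0,0],[0,0,0],[0,0,0],[0,0,0]],"grip":[0.28,0.28,0.28,0.28,0.28,0.28,0.28,0.28]}'
python3 plan.py 473.5 330 50 -0.9
```

```text
clock: 27.0
tool_pos: [0.4734, 0.3301, 0.1508]
eef_rot: [-0.0, 0.713, 0.701, -0.0]
wrist_force: [-0.6, 0.5, -0.5]
opening: 0.0249
grasp_force: 0.0
at [0.4734 0.3301 0.1508] dist 0.1008 t 27.0
slide [-1.000e-04  6.000e-04  4.034e-01] dr [-0.0002  0.0001 -0.0006]
```

```bash

python3 -m jog '{"slide":[[0,0,0.05],[0,0,0.12],[0,0,0.2],[0,0,0.28],[0,0,0.34],[0,0,0.38],[0,0,0.4],[0,0,0.4]],"dr":[[0,0,0],[0,0,0],[0,0,0],[0,0,0],[0,0,0],[0,0,0],[0,0,0],[0,0,0]],"grip":[0.28,0.28,0.28,0.28,0.28,0.28,0.28,0.28]}'
python3 -m jog '{"slide":[[0,0,0],[0,0,0],[0,0,0],[0,0,0],[0,0,0],[0,0,0],[0,0,0],[0,0,0]],"dr":[[0,0,0],[0,0,0],[0,0,0],[0,0,0],[0,0,0],[0,0,0],[0,0,0],[0,0,0]],"grip":[0.28,0,0,0,0,0,0,0]}' 15
python3 -m jog '{"slide":[[0,0,-0.05],[0,0,-0.15],[0,0,-0.25],[0,0,-0.35],[0,0,-0.45],[0,0,-0.55],[0,0,-0.6],[0,0,-0.6]],"dr":[[0,0,0],[0,0,0],[0,0,0],[0,0,0],[0,0,0],[0,0,0],[0,0,0],[0,0,0]],"grip":[0,0,0,0,0,0,0,0]}' 15
python3 held.py|sed -n 1,7p;python3 plan.py 573.6 -10.2 200 -84.4 2
```

```text
clock: 27.8
tool_pos: [0.4735, 0.3301, 0.0509]
eef_rot: [-0.0, 0.713, 0.701, -0.0]
wrist_force: [0.0, -0.6, -0.1]
opening: 0.0246
grasp_force: 0.0
clock: 28.6
tool_pos: [0.4738, 0.3302, 0.0517]
eef_rot: [0.0, 0.713, 0.701, 0.0]
wrist_force: [-0.1, -0.7, 4.9]
opening: 0.0081
grasp_force: 15.0
clock: 29.4
tool_pos: [0.4742, 0.3308, 0.2031]
eef_rot: [0.0, 0.713, 0.701, 0.002]
wrist_force: [-0.1, 0.1, -0.9]
opening: 0.0078
grasp_force: 15.0
[0.4742 0.3308 0.2031] yaw -1.02 0.007776282677529873 14.99957603198709
442
z -30 n 106 x med,max [30.1 38.8] y [-4.2  0.3  4.2]
z -24 n 57 x med,max [38.4 38.7] y [-3.8  0.3  3.8]
z -18 n 43 x med,max [38.5 38.8] y [-3.8 -0.2  3.8]
z -12 n 38 x med,max [38.5 38.8] y [-3.9 -0.5  3. ]
z -6 n 32 x med,max [38.4 38.7] y [-3.6  0.   3.6]
at [0.4736 0.33   0.2015] dist 0.3546 t 29.4
slide [-0.6768  0.2121  0.003 ] dr [ 1.000e-04 -1.000e-04  2.316e-01]
slide [-0.3643  0.6085  0.0031] dr [ 1.000e-04 -1.000e-04  2.316e-01]
```

```bash

python3 -m jog '{"slide":[[-0.08,0.025,0],[-0.16,0.05,0],[-0.25,0.08,0],[-0.34,0.11,0],[-0.43,0.14,0],[-0.52,0.17,0],[-0.62,0.2,0],[-0.677,0.212,0]],"dr":[[0,0,0.03],[0,0,0.06],[0,0,0.09],[0,0,0.12],[0,0,0.15],[0,0,0.18],[0,0,0.21],[0,0,0.232]],"grip":[0,0,0,0,0,0,0,0]}' >/dev/null
python3 -m jog '{"slide":[[-0.05,0.09,0],[-0.1,0.18,0],[-0.16,0.27,0],[-0.22,0.36,0],[-0.28,0.45,0],[-0.33,0.54,0],[-0.35,0.6,0],[-0.36,0.612,0]],"dr":[[0,0,0.03],[0,0,0.06],[0,0,0.09],[0,0,0.12],[0,0,0.15],[0,0,0.18],[0,0,0.21],[0,0,0.232]],"grip":[0,0,0,0,0,0,0,0]}' >/dev/null
python3 -m jog '{"slide":[[0,0,0],[0,0,0.05],[0,0,0.12],[0,0,0.2],[0,0,0.26],[0,0,0.3],[0,0,0.32],[0,0,0.32]],"dr":[[0,0,0],[0,0,0],[0,0,0],[0,0,0],[0,0,0],[0,0,0],[0,0,0],[0,0,0]],"grip":[0,0,0,0,0,0,0,0]}'
python3 plan.py 574.6 -10.1 51 -84.4
```

```text
clock: 31.85
tool_pos: [0.5742, -0.0097, 0.1204]
eef_rot: [-0.0, 0.999, 0.048, -0.001]
wrist_force: [-0.2, 0.3, -1.4]
opening: 0.0079
grasp_force: 15.0
at [ 0.5742 -0.0097  0.1204] dist 0.0694 t 31.9
slide [0.0018 0.0018 0.2776] dr [-0.0001  0.0005 -0.0004]
```

```bash

python3 -m jog '{"slide":[[0.001,0.001,0],[0.001,0.001,0.03],[0.001,0.001,0.06],[0.001,0.001,0.09],[0.001,0.001,0.11],[0.001,0.001,0.13],[0.001,0.001,0.135],[0.001,0.001,0.135]],"dr":[[0,0,0],[0,0,0],[0,0,0],[0,0,0],[0,0,0],[0,0,0],[0,0,0],[0,0,0]],"grip":[0,0,0,0,0,0,0,0]}' >/dev/null
python3 plan.py 574.6 -10.1 51 -84.4
python3 -m jog '{"slide":[[0,0,0.015],[0,0,0.03],[0,0,0.045],[0,0,0.06],[0,0,0.065],[0,0,0.07],[0,0,0.07],[0,0,0.07]],"dr":[[0,0,0],[0,0,0],[0,0,0],[0,0,0],[0,0,0],[0,0,0],[0,0,0],[0,0,0]],"grip":[0,0,0,0,0,0,0,0]}'
python3 plan.py 574.6 -10.1 51 -84.4
```

```text
at [ 0.5749 -0.0102  0.0873] dist 0.0363 t 32.6
slide [-0.0013 -0.0007  0.1452] dr [-0.      0.0001 -0.0007]
clock: 33.45
tool_pos: [0.5751, -0.0103, 0.0701]
eef_rot: [0.0, 0.999, 0.048, 0.0]
wrist_force: [0.0, -0.5, -0.2]
opening: 0.0082
grasp_force: 15.0
at [ 0.5751 -0.0103  0.0701] dist 0.0191 t 33.5
slide [-0.0021 -0.0011  0.0765] dr [ 0.     -0.0001 -0.0007]
```

```bash

python3 -m jog '{"slide":[[0,0,0.015],[0,0,0.03],[0,0,0.04],[0,0,0.05],[0,0,0.06],[0,0,0.07],[0,0,0.075],[0,0,0.075]],"dr":[[0,0,0],[0,0,0],[0,0,0],[0,0,0],[0,0,0],[0,0,0],[0,0,0],[0,0,0]],"grip":[0,0,0,0,0,0,0,0]}'
python3 -m jog '{"slide":[[0,0,0],[0,0,0],[0,0,0],[0,0,0],[0,0,0],[0,0,0],[0,0,0],[0,0,0]],"dr":[[0,0,0],[0,0,0],[0,0,0],[0,0,0],[0,0,0],[0,0,0],[0,0,0],[0,0,0]],"grip":[0.15,0.2,0.25,0.25,0.25,0.25,0.25,0.25]}' >/dev/null
python3 -m jog '{"slide":[[0,0,-0.05],[0,0,-0.15],[0,0,-0.25],[0,0,-0.35],[0,0,-0.45],[0,0,-0.55],[0,0,-0.6],[0,0,-0.6]],"dr":[[0,0,0],[0,0,0],[0,0,0],[0,0,0],[0,0,0],[0,0,0],[0,0,0],[0,0,0]],"grip":[0.25,0.25,0.25,0.25,0.25,0.25,0.25,0.25]}' 15 >/dev/null
python3 lids.py;python3 plan.py 435.7 331 200 -0.9 2
```

```text
clock: 34.25
tool_pos: [0.5749, -0.0102, 0.0517]
eef_rot: [0.0, 0.999, 0.048, -0.0]
wrist_force: [-2.5, -1.0, 3.4]
opening: 0.0078
grasp_force: 15.0
lid stand xy [0.7 0.4] (array([79. ,  8.1]), 5.7) top [0.0835 0.0847 0.0855]
lid stand xy [  1.  -37.7] (array([79.8,  8.6]), 5.5) top [0.081  0.0844 0.0855]
lid stand xy [  0.8 -75.3] (array([79.2,  8.8]), 5.6) top [0.08   0.0844 0.0853]
at [ 0.5752 -0.0103  0.202 ] dist 0.3687 t 35.9
slide [-0.2128 -0.7061  0.0034] dr [ 2.000e-04 -1.000e-04 -2.323e-01]
slide [ 0.3122 -0.6681  0.0038] dr [ 2.000e-04 -1.000e-04 -2.323e-01]
```

Fourth lid.

```bash

python3 -m jog '{"slide":[[-0.03,-0.09,0],[-0.06,-0.18,0],[-0.09,-0.28,0],[-0.12,-0.38,0],[-0.15,-0.48,0],[-0.18,-0.58,0],[-0.2,-0.67,0],[-0.213,-0.706,0]],"dr":[[0,0,-0.03],[0,0,-0.06],[0,0,-0.09],[0,0,-0.12],[0,0,-0.15],[0,0,-0.18],[0,0,-0.21],[0,0,-0.232]],"grip":[0.25,0.25,0.25,0.25,0.25,0.25,0.25,0.25]}' >/dev/null
python3 -m jog '{"slide":[[0.05,-0.1,0],[0.1,-0.2,0],[0.15,-0.3,0],[0.2,-0.4,0],[0.25,-0.5,0],[0.29,-0.6,0],[0.305,-0.65,0],[0.312,-0.668,0]],"dr":[[0,0,-0.03],[0,0,-0.06],[0,0,-0.09],[0,0,-0.12],[0,0,-0.15],[0,0,-0.18],[0,0,-0.21],[0,0,-0.232]],"grip":[0.28,0.28,0.28,0.28,0.28,0.28,0.28,0.28]}' >/dev/null
python3 -m jog '{"slide":[[0,0,0],[0,0,0],[0,0,0.05],[0,0,0.1],[0,0,0.15],[0,0,0.2],[0,0,0.2],[0,0,0.2]],"dr":[[0,0,0],[0,0,0],[0,0,0],[0,0,0],[0,0,0],[0,0,0],[0,0,0],[0,0,0]],"grip":[0.28,0.28,0.28,0.28,0.28,0.28,0.28,0.28]}'
python3 plan.py 435.7 331 50 -0.9
```

```text
clock: 38.3
tool_pos: [0.4354, 0.331, 0.1508]
eef_rot: [-0.0, 0.713, 0.701, -0.0]
wrist_force: [-1.6, 0.2, 0.1]
opening: 0.0245
grasp_force: 0.0
at [0.4354 0.331  0.1508] dist 0.1008 t 38.3
slide [0.     0.0013 0.4033] dr [-0.0002  0.0001 -0.0006]
```

```bash

python3 -m jog '{"slide":[[0,0,0.05],[0,0,0.12],[0,0,0.2],[0,0,0.28],[0,0,0.34],[0,0,0.38],[0,0,0.4],[0,0,0.4]],"dr":[[0,0,0],[0,0,0],[0,0,0],[0,0,0],[0,0,0],[0,0,0],[0,0,0],[0,0,0]],"grip":[0.28,0.28,0.28,0.28,0.28,0.28,0.28,0.28]}' >/dev/null
python3 -m jog '{"slide":[[0,0,0],[0,0,0],[0,0,0],[0,0,0],[0,0,0],[0,0,0],[0,0,0],[0,0,0]],"dr":[[0,0,0],[0,0,0],[0,0,0],[0,0,0],[0,0,0],[0,0,0],[0,0,0],[0,0,0]],"grip":[0.28,0,0,0,0,0,0,0]}' 15
python3 -m jog '{"slide":[[0,0,-0.05],[0,0,-0.15],[0,0,-0.25],[0,0,-0.35],[0,0,-0.45],[0,0,-0.55],[0,0,-0.6],[0,0,-0.6]],"dr":[[0,0,0],[0,0,0],[0,0,0],[0,0,0],[0,0,0],[0,0,0],[0,0,0],[0,0,0]],"grip":[0,0,0,0,0,0,0,0]}' 15 >/dev/null
python3 held.py|sed -n 1,7p;python3 plan.py 569.9 27.6 200 -84.4 2
```

```text
clock: 39.9
tool_pos: [0.4359, 0.3311, 0.0517]
eef_rot: [0.0, 0.713, 0.701, 0.0]
wrist_force: [-0.1, -0.2, 5.0]
opening: 0.0077
grasp_force: 15.0
[0.4362 0.3318 0.203 ] yaw -1.02 0.007783818191207803 14.999779411882628
448
z -30 n 108 x med,max [31.1 38.9] y [-4.2  0.5  4.2]
z -24 n 54 x med,max [38.6 39.2] y [-3.7  0.3  4. ]
z -18 n 42 x med,max [38.6 38.9] y [-4.3 -0.5  3.8]
z -12 n 40 x med,max [38.6 38.9] y [-3.5  0.   3.4]
z -6 n 32 x med,max [38.6 39. ] y [-3.6  0.   3.7]
at [0.4356 0.3309 0.2015] dist 0.3317 t 40.8
slide [-0.6017  0.2793  0.0031] dr [ 1.000e-04 -1.000e-04  2.316e-01]
slide [-0.2636  0.6088  0.0031] dr [ 1.000e-04 -1.000e-04  2.316e-01]
```

Target (570.9, 27.7).

```bash

python3 -m jog '{"slide":[[-0.07,0.035,0],[-0.14,0.07,0],[-0.22,0.1,0],[-0.3,0.14,0],[-0.38,0.18,0],[-0.46,0.22,0],[-0.55,0.26,0],[-0.602,0.279,0]],"dr":[[0,0,0.03],[0,0,0.06],[0,0,0.09],[0,0,0.12],[0,0,0.15],[0,0,0.18],[0,0,0.21],[0,0,0.232]],"grip":[0,0,0,0,0,0,0,0]}' >/dev/null
python3 -m jog '{"slide":[[-0.04,0.09,0],[-0.08,0.18,0],[-0.12,0.27,0],[-0.16,0.36,0],[-0.2,0.45,0],[-0.24,0.54,0],[-0.255,0.6,0],[-0.26,0.612,0]],"dr":[[0,0,0.03],[0,0,0.06],[0,0,0.09],[0,0,0.12],[0,0,0.15],[0,0,0.18],[0,0,0.21],[0,0,0.232]],"grip":[0,0,0,0,0,0,0,0]}' >/dev/null
python3 -m jog '{"slide":[[0,0,0],[0,0,0.05],[0,0,0.12],[0,0,0.2],[0,0,0.26],[0,0,0.3],[0,0,0.32],[0,0,0.32]],"dr":[[0,0,0],[0,0,0],[0,0,0],[0,0,0],[0,0,0],[0,0,0],[0,0,0],[0,0,0]],"grip":[0,0,0,0,0,0,0,0]}'
python3 plan.py 570.9 27.7 51 -84.4
```

```text
clock: 43.15
tool_pos: [0.5702, 0.0279, 0.1204]
eef_rot: [-0.0, 0.999, 0.048, -0.001]
wrist_force: [0.3, 0.4, -0.7]
opening: 0.0079
grasp_force: 15.0
at [0.5702 0.0279 0.1204] dist 0.0694 t 43.1
slide [0.003  0.0012 0.2775] dr [-0.0001  0.0005 -0.0005]
```

```bash

python3 -m jog '{"slide":[[0.001,0,0],[0.001,0,0.03],[0.001,0,0.06],[0.001,0,0.09],[0.001,0,0.11],[0.001,0,0.13],[0.001,0,0.135],[0.001,0,0.135]],"dr":[[0,0,0],[0,0,0],[0,0,0],[0,0,0],[0,0,0],[0,0,0],[0,0,0],[0,0,0]],"grip":[0,0,0,0,0,0,0,0]}' >/dev/null
python3 plan.py 570.9 27.7 51 -84.4
python3 -m jog '{"slide":[[0,0,0.015],[0,0,0.03],[0,0,0.045],[0,0,0.06],[0,0,0.065],[0,0,0.07],[0,0,0.07],[0,0,0.07]],"dr":[[0,0,0],[0,0,0],[0,0,0],[0,0,0],[0,0,0],[0,0,0],[0,0,0],[0,0,0]],"grip":[0,0,0,0,0,0,0,0]}'
python3 plan.py 570.9 27.7 51 -84.4
```

```text
at [0.571  0.0277 0.0873] dist 0.0363 t 44.0
slide [-3.000e-04 -1.000e-04  1.452e-01] dr [ 0.      0.0001 -0.0007]
clock: 44.75
tool_pos: [0.5712, 0.0277, 0.0702]
eef_rot: [0.0, 0.999, 0.048, 0.0]
wrist_force: [-0.3, -0.6, -0.8]
opening: 0.0079
grasp_force: 15.0
at [0.5712 0.0277 0.0702] dist 0.0192 t 44.8
slide [-0.0012  0.      0.0766] dr [ 0.     -0.0001 -0.0007]
```

```bash

python3 -m jog '{"slide":[[0,0,0.015],[0,0,0.03],[0,0,0.04],[0,0,0.05],[0,0,0.06],[0,0,0.07],[0,0,0.075],[0,0,0.075]],"dr":[[0,0,0],[0,0,0],[0,0,0],[0,0,0],[0,0,0],[0,0,0],[0,0,0],[0,0,0]],"grip":[0,0,0,0,0,0,0,0]}'
python3 -m jog '{"slide":[[0,0,0],[0,0,0],[0,0,0],[0,0,0],[0,0,0],[0,0,0],[0,0,0],[0,0,0]],"dr":[[0,0,0],[0,0,0],[0,0,0],[0,0,0],[0,0,0],[0,0,0],[0,0,0],[0,0,0]],"grip":[0.15,0.2,0.25,0.25,0.25,0.25,0.25,0.25]}' >/dev/null
python3 -m jog '{"slide":[[0,0,-0.05],[0,0,-0.15],[0,0,-0.25],[0,0,-0.35],[0,0,-0.45],[0,0,-0.55],[0,0,-0.6],[0,0,-0.6]],"dr":[[0,0,0],[0,0,0],[0,0,0],[0,0,0],[0,0,0],[0,0,0],[0,0,0],[0,0,0]],"grip":[0.25,0.25,0.25,0.25,0.25,0.25,0.25,0.25]}' 15 >/dev/null
python3 lids.py;python3 plan.py 397.7 332 200 -0.9 2
```

```text
clock: 45.55
tool_pos: [0.571, 0.0277, 0.0517]
eef_rot: [0.0, 0.999, 0.048, -0.0]
wrist_force: [-1.5, -0.3, 2.5]
opening: 0.0077
grasp_force: 15.0
lid stand xy [  0.7 -37.5] (array([80. ,  8.9]), 5.4) top [0.0799 0.0844 0.0854]
lid stand xy [ 0.6 38.5] (array([79.2,  7.8]), 5.7) top [0.0837 0.0846 0.0855]
lid stand xy [0.8 0.2] (array([78.8,  8.6]), 5.5) top [0.0815 0.0845 0.0855]
lid stand xy [  0.4 -75.3] (array([79.9,  9.3]), 5.9) top [0.0788 0.0843 0.0854]
at [0.5713 0.0277 0.202 ] dist 0.3503 t 47.2
slide [-0.2877 -0.6388  0.0033] dr [ 2.000e-04 -2.000e-04 -2.323e-01]
slide [ 0.2116 -0.6679  0.0038] dr [ 2.000e-04 -2.000e-04 -2.323e-01]
```

Fifth lid.

```bash

python3 -m jog '{"slide":[[-0.04,-0.08,0],[-0.08,-0.16,0],[-0.12,-0.26,0],[-0.16,-0.36,0],[-0.2,-0.46,0],[-0.24,-0.54,0],[-0.27,-0.61,0],[-0.288,-0.639,0]],"dr":[[0,0,-0.03],[0,0,-0.06],[0,0,-0.09],[0,0,-0.12],[0,0,-0.15],[0,0,-0.18],[0,0,-0.21],[0,0,-0.232]],"grip":[0.25,0.25,0.25,0.25,0.25,0.25,0.25,0.25]}' >/dev/null
python3 -m jog '{"slide":[[0.03,-0.1,0],[0.06,-0.2,0],[0.09,-0.3,0],[0.12,-0.4,0],[0.15,-0.5,0],[0.19,-0.6,0],[0.205,-0.65,0],[0.2115,-0.668,0]],"dr":[[0,0,-0.03],[0,0,-0.06],[0,0,-0.09],[0,0,-0.12],[0,0,-0.15],[0,0,-0.18],[0,0,-0.21],[0,0,-0.232]],"grip":[0.28,0.28,0.28,0.28,0.28,0.28,0.28,0.28]}' >/dev/null
python3 -m jog '{"slide":[[0,0,0],[0,0,0],[0,0,0.05],[0,0,0.1],[0,0,0.15],[0,0,0.2],[0,0,0.2],[0,0,0.2]],"dr":[[0,0,0],[0,0,0],[0,0,0],[0,0,0],[0,0,0],[0,0,0],[0,0,0],[0,0,0]],"grip":[0.28,0.28,0.28,0.28,0.28,0.28,0.28,0.28]}'
python3 plan.py 397.7 332 50 -0.9
```

```text
clock: 49.6
tool_pos: [0.3973, 0.3321, 0.1509]
eef_rot: [-0.0, 0.713, 0.701, -0.0]
wrist_force: [0.3, -0.4, 0.1]
opening: 0.0248
grasp_force: 0.0
at [0.3973 0.3321 0.1509] dist 0.1009 t 49.6
slide [-3.000e-04  1.700e-03  4.035e-01] dr [-0.0002  0.0001 -0.0006]
```

```bash

python3 -m jog '{"slide":[[0,0,0.05],[0,0,0.12],[0,0,0.2],[0,0,0.28],[0,0,0.34],[0,0,0.38],[0,0,0.4],[0,0,0.4]],"dr":[[0,0,0],[0,0,0],[0,0,0],[0,0,0],[0,0,0],[0,0,0],[0,0,0],[0,0,0]],"grip":[0.28,0.28,0.28,0.28,0.28,0.28,0.28,0.28]}' >/dev/null
python3 -m jog '{"slide":[[0,0,0],[0,0,0],[0,0,0],[0,0,0],[0,0,0],[0,0,0],[0,0,0],[0,0,0]],"dr":[[0,0,0],[0,0,0],[0,0,0],[0,0,0],[0,0,0],[0,0,0],[0,0,0],[0,0,0]],"grip":[0.28,0,0,0,0,0,0,0]}' 15
python3 -m jog '{"slide":[[0,0,-0.05],[0,0,-0.15],[0,0,-0.25],[0,0,-0.35],[0,0,-0.45],[0,0,-0.55],[0,0,-0.6],[0,0,-0.6]],"dr":[[0,0,0],[0,0,0],[0,0,0],[0,0,0],[0,0,0],[0,0,0],[0,0,0],[0,0,0]],"grip":[0,0,0,0,0,0,0,0]}' 15 >/dev/null
python3 held.py|sed -n 1,7p;python3 plan.py 566.2 65.4 200 -84.4 2
```

```text
clock: 51.2
tool_pos: [0.3978, 0.3322, 0.0517]
eef_rot: [0.0, 0.713, 0.701, 0.0]
wrist_force: [-0.2, -0.9, 4.6]
opening: 0.0079
grasp_force: 15.0
[0.3981 0.3328 0.2029] yaw -1.02 0.0078692067623721 14.999731872521807
450
z -30 n 111 x med,max [31.4 38.1] y [-4.2  0.3  4.2]
z -24 n 53 x med,max [37.8 38.1] y [-3.8 -0.2  3.8]
z -18 n 44 x med,max [37.8 38.1] y [-3.9 -0.2  3.4]
z -12 n 42 x med,max [37.9 38.1] y [-3.9 -0.3  3.5]
z -6 n 34 x med,max [37.8 38.2] y [-3.6  0.3  3.7]
at [0.3976 0.332  0.2015] dist 0.3155 t 52.0
slide [-0.5271  0.3467  0.0031] dr [ 1.000e-04 -1.000e-04  2.316e-01]
slide [-0.1631  0.6095  0.0032] dr [ 1.000e-04 -1.000e-04  2.316e-01]
```

Offset −2.2: target (567.9, 65.5).

```bash

python3 -m jog '{"slide":[[-0.06,0.04,0],[-0.12,0.08,0],[-0.19,0.12,0],[-0.26,0.17,0],[-0.34,0.22,0],[-0.41,0.27,0],[-0.48,0.32,0],[-0.527,0.347,0]],"dr":[[0,0,0.03],[0,0,0.06],[0,0,0.09],[0,0,0.12],[0,0,0.15],[0,0,0.18],[0,0,0.21],[0,0,0.232]],"grip":[0,0,0,0,0,0,0,0]}' >/dev/null
python3 -m jog '{"slide":[[-0.025,0.09,0],[-0.05,0.18,0],[-0.075,0.27,0],[-0.1,0.36,0],[-0.125,0.45,0],[-0.15,0.54,0],[-0.155,0.6,0],[-0.156,0.612,0]],"dr":[[0,0,0.03],[0,0,0.06],[0,0,0.09],[0,0,0.12],[0,0,0.15],[0,0,0.18],[0,0,0.21],[0,0,0.232]],"grip":[0,0,0,0,0,0,0,0]}' >/dev/null
python3 -m jog '{"slide":[[0,0,0],[0,0,0.05],[0,0,0.12],[0,0,0.2],[0,0,0.26],[0,0,0.3],[0,0,0.32],[0,0,0.32]],"dr":[[0,0,0],[0,0,0],[0,0,0],[0,0,0],[0,0,0],[0,0,0],[0,0,0],[0,0,0]],"grip":[0,0,0,0,0,0,0,0]}'
python3 plan.py 567.9 65.5 51 -84.4
```

```text
clock: 54.45
tool_pos: [0.5671, 0.0665, 0.1204]
eef_rot: [0.0, 0.999, 0.048, -0.001]
wrist_force: [0.3, 0.5, -1.1]
opening: 0.008
grasp_force: 15.0
at [0.5671 0.0665 0.1204] dist 0.0694 t 54.5
slide [0.0032 0.0043 0.2776] dr [-0.      0.0005 -0.0005]
```

```bash

python3 -m jog '{"slide":[[0.001,0.003,0],[0.001,0.003,0.03],[0.001,0.003,0.06],[0.001,0.003,0.09],[0.001,0.003,0.11],[0.001,0.003,0.13],[0.001,0.003,0.135],[0.001,0.003,0.135]],"dr":[[0,0,0],[0,0,0],[0,0,0],[0,0,0],[0,0,0],[0,0,0],[0,0,0],[0,0,0]],"grip":[0,0,0,0,0,0,0,0]}' >/dev/null
python3 plan.py 567.9 65.5 51 -84.4
python3 -m jog '{"slide":[[0,0,0.015],[0,0,0.03],[0,0,0.045],[0,0,0.06],[0,0,0.065],[0,0,0.07],[0,0,0.07],[0,0,0.07]],"dr":[[0,0,0],[0,0,0],[0,0,0],[0,0,0],[0,0,0],[0,0,0],[0,0,0],[0,0,0]],"grip":[0,0,0,0,0,0,0,0]}'
python3 plan.py 567.9 65.5 51 -84.4
```

```text
at [0.568  0.0656 0.0873] dist 0.0363 t 55.2
slide [-0.0004  0.0003  0.1452] dr [ 0.      0.0001 -0.0007]
clock: 56.05
tool_pos: [0.5682, 0.0656, 0.0702]
eef_rot: [0.0, 0.999, 0.048, 0.0]
wrist_force: [0.7, -0.0, -0.4]
opening: 0.0078
grasp_force: 15.0
at [0.5682 0.0656 0.0702] dist 0.0192 t 56.0
slide [-0.0012  0.0002  0.0766] dr [ 0.     -0.0001 -0.0007]
```

```bash

python3 -m jog '{"slide":[[0,0,0.015],[0,0,0.03],[0,0,0.04],[0,0,0.05],[0,0,0.06],[0,0,0.07],[0,0,0.075],[0,0,0.075]],"dr":[[0,0,0],[0,0,0],[0,0,0],[0,0,0],[0,0,0],[0,0,0],[0,0,0],[0,0,0]],"grip":[0,0,0,0,0,0,0,0]}'
python3 -m jog '{"slide":[[0,0,0],[0,0,0],[0,0,0],[0,0,0],[0,0,0],[0,0,0],[0,0,0],[0,0,0]],"dr":[[0,0,0],[0,0,0],[0,0,0],[0,0,0],[0,0,0],[0,0,0],[0,0,0],[0,0,0]],"grip":[0.15,0.2,0.25,0.25,0.25,0.25,0.25,0.25]}' >/dev/null
python3 -m jog '{"slide":[[0,0,-0.05],[0,0,-0.15],[0,0,-0.25],[0,0,-0.35],[0,0,-0.45],[0,0,-0.55],[0,0,-0.65],[0,0,-0.75]],"dr":[[0,0,0],[0,0,0],[0,0,0],[0,0,0],[0,0,0],[0,0,0],[0,0,0],[0,0,0]],"grip":[0.25,0.25,0.25,0.25,0.25,0.25,0.25,0.25]}' 15 >/dev/null
python3 lids.py;python3 plan.py 590 -345 280 -84.4 2
```

```text
clock: 56.85
tool_pos: [0.568, 0.0656, 0.0516]
eef_rot: [0.0, 0.999, 0.048, -0.0]
wrist_force: [-1.4, 0.0, 2.4]
opening: 0.0078
grasp_force: 15.0
lid stand xy [ 0.2 76.3] (array([79.6,  8.2]), 5.6) top [0.0832 0.0845 0.0855]
lid stand xy [ 0.3 38.3] (array([79.9,  8.6]), 5.6) top [0.0826 0.0845 0.0854]
lid stand xy [0.2 0.4] (array([80.2,  8.9]), 5.6) top [0.08   0.0843 0.0853]
lid stand xy [  1.2 -37.4] (array([79.1,  8.9]), 5.6) top [0.0792 0.0841 0.0853]
lid stand xy [  0.6 -75.3] (array([79.8,  9.6]), 5.2) top [0.0783 0.0841 0.0852]
at [0.5704 0.0663 0.2455] dist 0.4132 t 58.5
slide [-0.0388  0.8226 -0.0696] dr [-0.     -0.0015 -0.0004]
slide [-0.0401  0.8226 -0.0693] dr [-0.     -0.0015 -0.0004]
```

All five lids are home. Now view the bars.

```bash

python3 -m jog '{"slide":[[-0.04,0.15,-0.07],[-0.04,0.3,-0.07],[-0.04,0.45,-0.07],[-0.04,0.6,-0.07],[-0.04,0.75,-0.07],[-0.04,0.82,-0.07],[-0.04,0.82,-0.07],[-0.04,0.82,-0.07]],"dr":[[0,0,0],[0,0,0],[0,0,0],[0,0,0],[0,0,0],[0,0,0],[0,0,0],[0,0,0]],"grip":[0.4,0.4,0.4,0.4,0.4,0.4,0.4,0.4]}' >/dev/null
python3 -m jog '{"slide":[[-0.04,0.15,-0.07],[-0.04,0.3,-0.07],[-0.04,0.45,-0.07],[-0.04,0.6,-0.07],[-0.04,0.75,-0.07],[-0.04,0.82,-0.07],[-0.04,0.82,-0.07],[-0.04,0.82,-0.07]],"dr":[[0,0,0],[0,0,0],[0,0,0],[0,0,0],[0,0,0],[0,0,0],[0,0,0],[0,0,0]],"grip":[0.4,0.4,0.4,0.4,0.4,0.4,0.4,0.4]}' 
cat > bars.py <<'E'
from m import *
for n in('wrist','scene'):
    c,P=cam(n);cv2.imwrite(f'pics/bars_{n}.png',cv2.resize(c['color'],(800,600)))
    z=P[...,2];H,S,V=cv2.split(cv2.cvtColor(c['color'],cv2.COLOR_BGR2HSV))
    for p,st in comps(P,(z>.0115)&(z<.02)&(H>8)&(H<35)&(S>90)&(P[...,1]<-.15)&(P[...,1]>-.55),25): print(n,st,*rect(p),np.round(np.median(p[:,2]),4))
E
python3 bars.py
```

```text
clock: 60.1
tool_pos: [0.5881, -0.3411, 0.2737]
eef_rot: [-0.001, 0.999, 0.049, 0.0]
wrist_force: [0.3, 0.5, 0.3]
opening: 0.0347
grasp_force: 0.0
wrist [ 288  125   11  150 1365] [ 552.8 -355.3] [230.4  13.9] 5.4 0.0137
wrist [ 334  131   28  132 1225] [ 568.1 -434.8] [201.3  14.5] 0.9 0.0135
wrist [ 214  154   10  119 1036] [ 524.3 -246.1] [186.5  14. ] 2.3 0.0136
scene [210 248  53  48 290] [ 510.7 -246.8] [213.3  15.4] 3.1 0.0146
scene [174 271  70  63 408] [ 537.7 -356.9] [266.   14.7] 5.6 0.0145
scene [142 272  73  84 504] [ 511.  -435.8] [318.   14.7] 0.9 0.0147
```

View pics/bars_wrist.png

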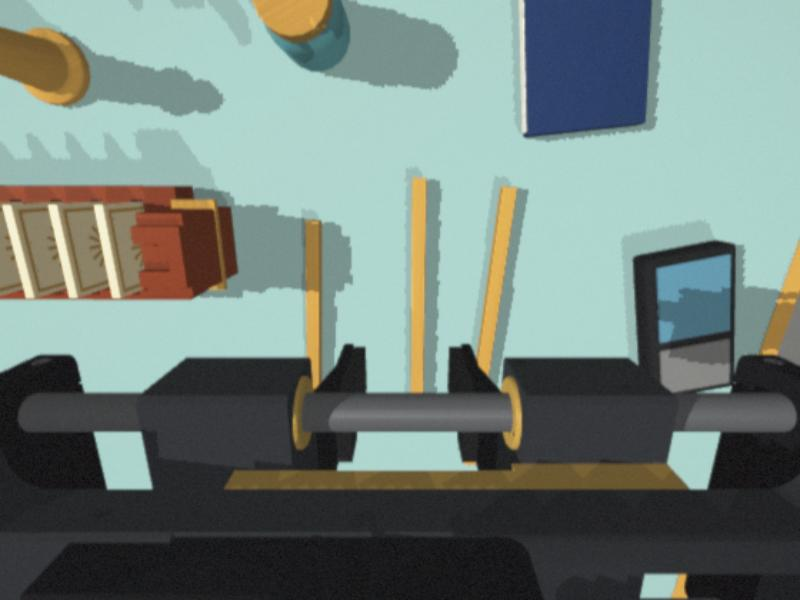

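bar_short was knocked (now y≈−246, column 313). bar_mid, the middle one at column 418, is at (535.5,−357) at 5.5°, with 266 mm measured in the scene view. Going to grasp it.

```bash
python3 plan.py 535.5 -357 60 -84.5
```

```text
at [ 0.5882 -0.3409  0.2741] dist 0.2211 t 60.2
slide [-0.2167  0.0446  0.8563] dr [-0.0005 -0.0002  0.0012]
```

```bash

python3 -m jog '{"slide":[[-0.1,0.02,0.05],[-0.2,0.04,0.2],[-0.217,0.045,0.35],[-0.217,0.045,0.5],[-0.217,0.045,0.65],[-0.217,0.045,0.78],[-0.217,0.045,0.85],[-0.217,0.045,0.85]],"dr":[[0,0,0.001],[0,0,0.001],[0,0,0.001],[0,0,0.001],[0,0,0.001],[0,0,0.001],[0,0,0.001],[0,0,0.001]],"grip":[0.5,0.5,0.5,0.5,0.5,0.5,0.5,0.5]}' >/dev/null
python3 -m jog '{"slide":[[0,0,0],[0,0,0],[0,0,0],[0,0,0],[0,0,0],[0,0,0],[0,0,0],[0,0,0]],"dr":[[0,0,0],[0,0,0],[0,0,0],[0,0,0],[0,0,0],[0,0,0],[0,0,0],[0,0,0]],"grip":[0.5,0.5,0.5,0.5,0.5,0.5,0.5,0.5]}' >/dev/null
python3 bars.py; python3 plan.py 535.5 -357 3 -84.5
```

```text
wrist [ 268   30   22  245 4736] [ 582.7 -352.6] [172.5  13.8] 5.5 0.0137
wrist [ 370   44   57  206 4185] [ 596.7 -434.5] [144.3  14.9] 0.9 0.0137
wrist [ 112  101   35  149 2977] [ 562.2 -244.8] [108.9  15. ] 2.5 0.0138
wrist [  0 137  11  19  50] [ 579.  -160.6] [11.9  2.5] 9.4 0.0158
wrist [  3 157  10  11  33] [ 568.3 -161.5] [6.7 2. ] 7.6 0.0157
wrist [  7 173  10   9  28] [ 557.4 -163. ] [2.8 5.2] 77.0 0.0163
wrist [273 302  16  27 426] [ 459.1 -364.3] [27.1 12.7] 5.5 0.0136
scene [226 262  37  35 193] [ 546.8 -245.6] [143.9  14.5] 2.0 0.0144
scene [142 272  73  84 512] [ 509.5 -435.6] [320.5  14.4] 0.8 0.0145
scene [197 290  47  44 277] [ 583.7 -352.4] [173.7  14.7] 5.3 0.0147
at [ 0.5343 -0.3608  0.0613] dist 0.0584 t 61.9
slide [ 0.0064 -0.0147  0.2331] dr [-0.     -0.     -0.0012]
```

```bash

python3 -m jog '{"slide":[[0.005,-0.014,0],[0.005,-0.014,0.03],[0.005,-0.014,0.08],[0.005,-0.014,0.13],[0.005,-0.014,0.18],[0.005,-0.014,0.21],[0.005,-0.014,0.23],[0.005,-0.014,0.23]],"dr":[[0,0,-0.001],[0,0,-0.001],[0,0,-0.001],[0,0,-0.001],[0,0,-0.001],[0,0,-0.001],[0,0,-0.001],[0,0,-0.001]],"grip":[0.5,0.5,0.5,0.5,0.5,0.5,0.5,0.5]}'
python3 -m jog '{"slide":[[0,0,0],[0,0,0],[0,0,0],[0,0,0],[0,0,0],[0,0,0],[0,0,0],[0,0,0]],"dr":[[0,0,0],[0,0,0],[0,0,0],[0,0,0],[0,0,0],[0,0,0],[0,0,0],[0,0,0]],"grip":[0.3,0,0,0,0,0,0,0]}' 30
python3 -m jog '{"slide":[[0,0,-0.03],[0,0,-0.1],[0,0,-0.2],[0,0,-0.3],[0,0,-0.45],[0,0,-0.6],[0,0,-0.75],[0,0,-0.8]],"dr":[[0,0,0],[0,0,0],[0,0,0],[0,0,0],[0,0,0],[0,0,0],[0,0,0],[0,0,0]],"grip":[0,0,0,0,0,0,0,0]}' 30
cat > heldbar.py <<'E'
from h import *
s=observe();c,P=cam('wrist');T=TW(s);print(np.round(T[:3,3],4),'yaw',np.round(np.degrees(np.arctan2(T[1,1],T[0,1])),2),s['opening'],s['grasp_force'])
Q=((P-T[:3,3])@T[:3,:3])*1000
m=(abs(Q[...,1])<25)&(Q[...,2]>-35)&(Q[...,2]<40)&(Q[...,0]>20)&(Q[...,0]<160)
q=Q[m]
print(len(q),'xmax',np.round(np.percentile(q[:,0],[95,99,100]),1))
for lo in range(20,160,15):
    k=q[(q[:,0]>=lo)&(q[:,0]<lo+15)]
    if len(k)>5: print('x',lo,len(k),'y',np.round(np.percentile(k[:,1],[3,50,97]),1),'z',np.round(np.percentile(k[:,2],[3,50,97]),1))
E
python3 heldbar.py;python3 plan.py 573.6 -10.2 200 5.55 3
```

```text
clock: 62.7
tool_pos: [0.5348, -0.357, 0.0028]
eef_rot: [-0.0, 0.999, 0.048, -0.001]
wrist_force: [-1.0, -0.3, -0.2]
opening: 0.0431
grasp_force: 0.0
clock: 63.5
tool_pos: [0.5353, -0.3574, 0.0041]
eef_rot: [0.0, 0.999, 0.048, 0.0]
wrist_force: [0.0, 0.3, 2.9]
opening: 0.0135
grasp_force: 30.0
clock: 64.3
tool_pos: [0.5369, -0.3581, 0.2081]
eef_rot: [0.002, 0.999, 0.048, 0.003]
wrist_force: [1.3, -0.6, -1.1]
opening: 0.0137
grasp_force: 30.0
[ 0.5369 -0.3581  0.2081] yaw -84.54 0.013673977336370567 29.99950647354126
6466 xmax [126.8 130.1 131.6]
x 20 669 y [-6.9 -0.3  6.7] z [-10.7  -9.5  -8.3]
x 35 701 y [-6.7 -0.3  6.6] z [-10.8  -9.6  -8.5]
x 50 762 y [-6.6 -0.3  6.4] z [-10.8  -9.6  -8.3]
x 65 862 y [-6.8 -0.3  6.7] z [-10.8  -9.6  -8.3]
x 80 903 y [-6.6 -0.3  6.5] z [-10.8  -9.6  -8.3]
x 95 1007 y [-6.6 -0.3  6.4] z [-10.9  -9.5  -8.2]
x 110 1098 y [-6.7 -0.3  6.5] z [-11.   -9.7  -8.3]
x 125 464 y [-6.6 -0.3  6.4] z [-10.9  -9.6  -8.3]
at [ 0.5369 -0.3581  0.2082] dist 0.35 t 64.3
slide [ 0.0928 -0.4572  0.0095] dr [ 8.000e-04 -1.000e-04 -1.668e-01]
slide [ 0.3091 -0.3493  0.0105] dr [ 8.000e-04 -1.000e-04 -1.668e-01]
slide [ 0.4425 -0.1477  0.011 ] dr [ 8.000e-04 -1.000e-04 -1.668e-01]
```

```bash

python3 -m jog '{"slide":[[0.01,-0.06,0],[0.02,-0.12,0],[0.03,-0.18,0],[0.045,-0.24,0],[0.06,-0.3,0],[0.075,-0.36,0],[0.085,-0.42,0],[0.093,-0.457,0]],"dr":[[0,0,-0.02],[0,0,-0.04],[0,0,-0.06],[0,0,-0.08],[0,0,-0.1],[0,0,-0.125],[0,0,-0.15],[0,0,-0.167]],"grip":[0,0,0,0,0,0,0,0]}' >/dev/null
python3 -m jog '{"slide":[[0.04,-0.045,0],[0.08,-0.09,0],[0.12,-0.135,0],[0.16,-0.18,0],[0.2,-0.225,0],[0.24,-0.27,0],[0.28,-0.315,0],[0.309,-0.349,0]],"dr":[[0,0,-0.02],[0,0,-0.04],[0,0,-0.06],[0,0,-0.08],[0,0,-0.1],[0,0,-0.125],[0,0,-0.15],[0,0,-0.167]],"grip":[0,0,0,0,0,0,0,0]}' >/dev/null
python3 -m jog '{"slide":[[0.06,-0.02,0],[0.12,-0.04,0],[0.18,-0.06,0],[0.24,-0.08,0],[0.31,-0.1,0],[0.38,-0.125,0],[0.43,-0.143,0],[0.453,-0.148,0]],"dr":[[0,0,-0.02],[0,0,-0.04],[0,0,-0.06],[0,0,-0.08],[0,0,-0.1],[0,0,-0.125],[0,0,-0.15],[0,0,-0.167]],"grip":[0,0,0,0,0,0,0,0]}' >/dev/null
python3 -m jog '{"slide":[[0,0,0],[0,0,0],[0,0,0.05],[0,0,0.1],[0,0,0.15],[0,0,0.2],[0,0,0.2],[0,0,0.2]],"dr":[[0,0,0],[0,0,0],[0,0,0],[0,0,0],[0,0,0],[0,0,0],[0,0,0],[0,0,0]],"grip":[0,0,0,0,0,0,0,0]}'
python3 heldbar.py | sed -n '1,2p;8,12p';python3 stand.py; cp h.py /dev/null
python3 - <<'E'
from h import *
c,P=cam('wrist');cv2.imwrite('pics/place.png',cv2.resize(c['color'],(800,600)))
E
python3 plan.py 573.4 -7.7 102 5.55
```

```text
clock: 67.55
tool_pos: [0.5726, -0.0069, 0.1533]
eef_rot: [-0.0, 0.671, 0.741, -0.0]
wrist_force: [0.8, 1.6, -2.6]
opening: 0.0137
grasp_force: 30.0
[ 0.5726 -0.0069  0.1533] yaw 5.65 0.013671316029928417 29.999579787254333
6484 xmax [126.9 130.1 131.4]
x 95 1012 y [-6.9 -0.3  6.4] z [-11.   -9.6  -8.3]
x 110 1086 y [-6.6 -0.   6.6] z [-11.   -9.7  -8.4]
x 125 470 y [-6.6 -0.3  6.4] z [-11.   -9.7  -8.4]
ledge [538.1 117.9] [25.3 38.1] 4.9 0.1042
ledge [582.8 122.4] [25.1 38.2] 6.1 0.1042
base [535.9  20.5] [ 42.4 156. ] 5.5 0.0338
base [604.1  27.3] [ 41.6 156. ] 5.8 0.0338
at [ 0.5733 -0.0068  0.1544] dist 0.0524 t 67.7
slide [-0.0035 -0.0003  0.2097] dr [0.0004 0.     0.0005]
```

View pics/place.png

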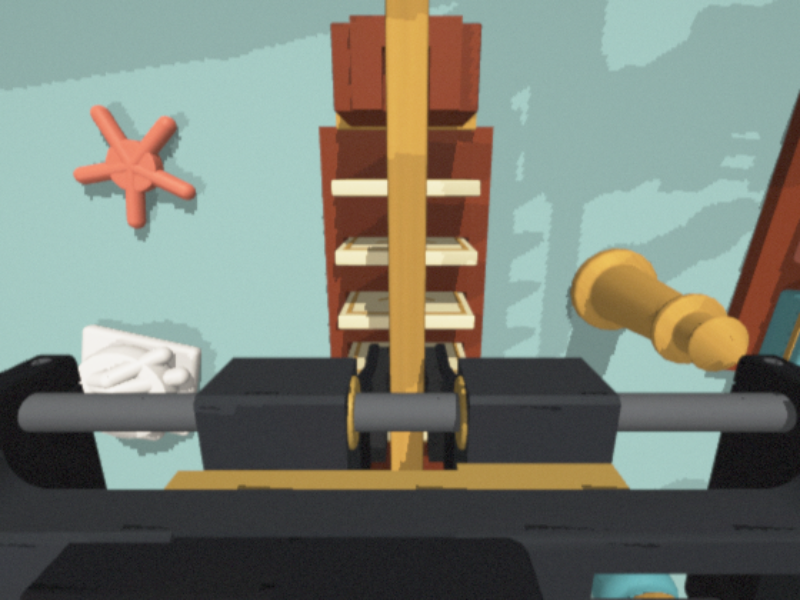

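```bash

python3 -m jog '{"slide":[[-0.003,0,0],[-0.003,0,0.03],[-0.003,0,0.06],[-0.003,0,0.09],[-0.003,0,0.12],[-0.003,0,0.15],[-0.003,0,0.17],[-0.003,0,0.17]],"dr":[[0,0,0],[0,0,0],[0,0,0],[0,0,0],[0,0,0],[0,0,0],[0,0,0],[0,0,0]],"grip":[0,0,0,0,0,0,0,0]}'
python3 plan.py 573.4 -7.7 102 5.55
python3 -m jog '{"slide":[[0,0,0],[0,0,0.01],[0,0,0.02],[0,0,0.03],[0,0,0.035],[0,0,0.038],[0,0,0.038],[0,0,0.038]],"dr":[[0,0,0],[0,0,0],[0,0,0],[0,0,0],[0,0,0],[0,0,0],[0,0,0],[0,0,0]],"grip":[0,0,0,0,0,0,0,0]}'
python3 plan.py 573.4 -7.7 101.5 5.55; python3 heldbar.py | sed -n '1,2p;8,12p'
```

```text
clock: 68.5
tool_pos: [0.5722, -0.0078, 0.1103]
eef_rot: [-0.001, 0.671, 0.741, -0.001]
wrist_force: [-0.2, 0.2, -3.5]
opening: 0.0134
grasp_force: 30.0
at [ 0.5722 -0.0078  0.1103] dist 0.0084 t 68.5
slide [-0.0002  0.0047  0.0332] dr [-0.0006 -0.0001  0.0006]
clock: 69.3
tool_pos: [0.5729, -0.0077, 0.1019]
eef_rot: [0.0, 0.671, 0.741, 0.0]
wrist_force: [-0.1, 0.9, -2.6]
opening: 0.0134
grasp_force: 30.0
at [ 0.5729 -0.0077  0.1019] dist 0.0006 t 69.3
slide [-0.0002  0.0019  0.0015] dr [0.0001 0.     0.0005]
[ 0.5729 -0.0077  0.1019] yaw 5.65 0.013438848758050827 29.999498426914215
13389 xmax [130.5 133.2 136.1]
x 95 1990 y [-23.   -0.3  23.2] z [-10.7  -7.9  35.1]
x 110 3591 y [-23.5  -0.3  23.3] z [-10.6  -3.3   5.5]
x 125 2078 y [-23.5   0.2  23.4] z [-10.5  -3.    5.8]
```

```bash

python3 -m jog '{"slide":[[0,0,0.002],[0,0,0.004],[0,0,0.005],[0,0,0.006],[0,0,0.006],[0,0,0.006],[0,0,0.006],[0,0,0.006]],"dr":[[0,0,0],[0,0,0],[0,0,0],[0,0,0],[0,0,0],[0,0,0],[0,0,0],[0,0,0]],"grip":[0,0,0,0,0,0,0,0]}'
```

```text
clock: 70.15
tool_pos: [0.573, -0.0077, 0.1011]
eef_rot: [0.0, 0.671, 0.741, -0.0]
wrist_force: [-3.1, -1.0, 4.6]
opening: 0.0135
grasp_force: 30.0
```

Contact, bar resting on the ledges. Release, rise, and check.

```bash

python3 -m jog '{"slide":[[0,0,0],[0,0,0],[0,0,0],[0,0,0],[0,0,0],[0,0,0],[0,0,0],[0,0,0]],"dr":[[0,0,0],[0,0,0],[0,0,0],[0,0,0],[0,0,0],[0,0,0],[0,0,0],[0,0,0]],"grip":[0.2,0.25,0.3,0.35,0.35,0.35,0.35,0.35]}'
python3 -m jog '{"slide":[[0,0,-0.03],[0,0,-0.08],[0,0,-0.15],[0,0,-0.25],[0,0,-0.35],[0,0,-0.45],[0,0,-0.55],[0,0,-0.65]],"dr":[[0,0,0],[0,0,0],[0,0,0],[0,0,0],[0,0,0],[0,0,0],[0,0,0],[0,0,0]],"grip":[0.35,0.35,0.35,0.35,0.35,0.35,0.35,0.35]}' >/dev/null
python3 -m jog '{"slide":[[-0.15,-0.05,-0.05],[-0.3,-0.1,-0.1],[-0.45,-0.15,-0.15],[-0.6,-0.15,-0.15],[-0.75,-0.15,-0.15],[-0.85,-0.15,-0.15],[-0.85,-0.15,-0.15],[-0.85,-0.15,-0.15]],"dr":[[0,0,0],[0,0,0],[0,0,0],[0,0,0],[0,0,0],[0,0,0],[0,0,0],[0,0,0]],"grip":[0.35,0.35,0.35,0.35,0.35,0.35,0.35,0.35]}'
python3 - <<'E'
from m import *
O=np.array([573.6,-10.2]);a=np.radians(5.55);X=np.array([np.cos(a),np.sin(a)]);Y=np.array([-np.sin(a),np.cos(a)])
for n in('wrist','scene','side'):
    c,P=cam(n);cv2.imwrite(f'pics/end_{n}.png',cv2.resize(c['color'],(800,600)))
    z=P[...,2];H,S,V=cv2.split(cv2.cvtColor(c['color'],cv2.COLOR_BGR2HSV))
    for p,st in comps(P,(z>.104)&(z<.118)&(H>12)&(H<35)&(S>90)&(P[...,0]<.65)&(P[...,0]>.5)&(abs(P[...,1])<.2),40):
        r=rect(p);d=r[0]-O;print(n,'bar stand xy',np.round([d@X,d@Y],1),r[1:],np.round(np.percentile(p[:,2],[10,50,90]),4))
print(np.round(observe()['wrist_force'],1))
E
```

```text
clock: 70.95
tool_pos: [0.5728, -0.0077, 0.1003]
eef_rot: [0.0, 0.671, 0.741, 0.0]
wrist_force: [0.5, -0.3, 0.3]
opening: 0.0304
grasp_force: 0.0
clock: 72.55
tool_pos: [0.5564, -0.2226, 0.3011]
eef_rot: [0.0, 0.672, 0.741, 0.001]
wrist_force: [0.0, 1.3, -0.3]
opening: 0.0308
grasp_force: 0.0
wrist bar stand xy [ -0.4 -68.2] (array([ 14.3, 124.4]), 5.6) [0.1096 0.1107 0.1118]
scene bar stand xy [0.8 4.5] (array([ 24.8, 274.8]), 5.4) [0.1064 0.1107 0.1137]
side bar stand xy [1.2 5.5] (array([ 19.6, 275. ]), 5.8) [0.1076 0.112  0.1133]
[ 0.1 -0.1  0.2]
```

View pics/end_scene.png

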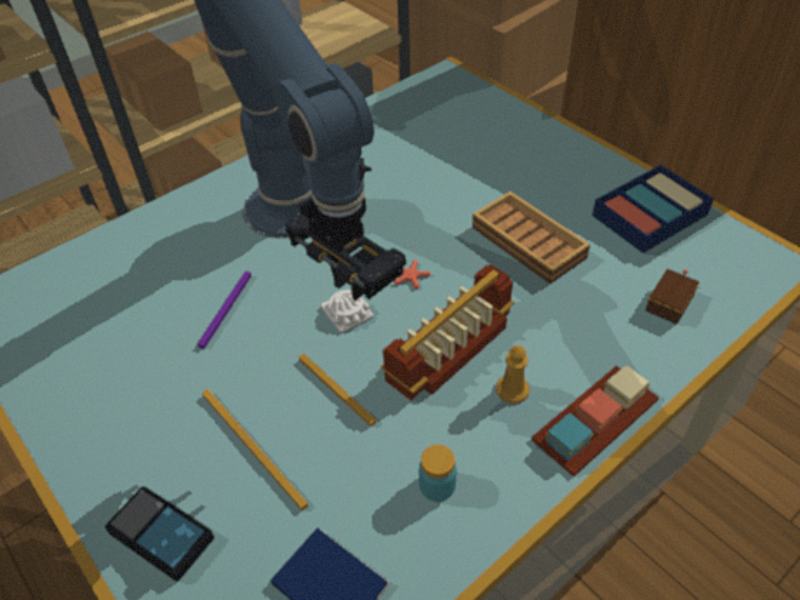

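View pics/end_wrist.png

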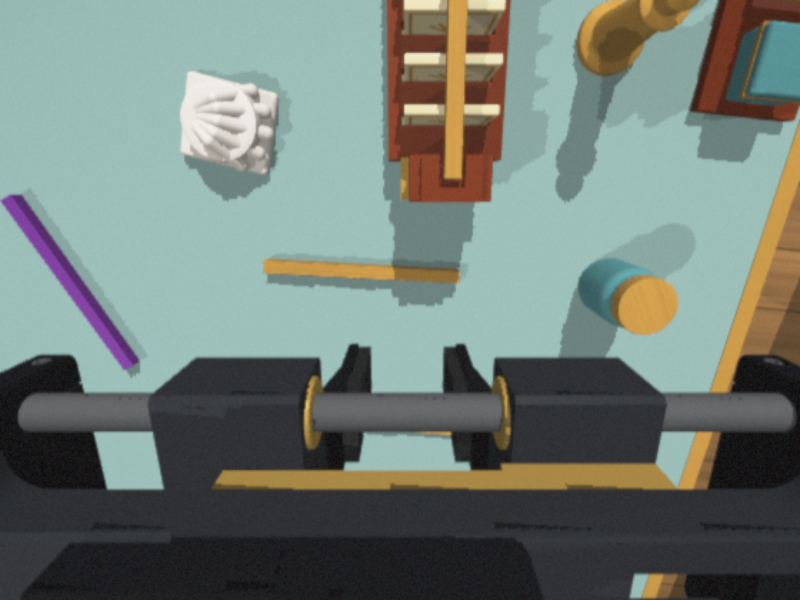

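The bar lies on both posts at the right height (scene: 400,350 to 490,280). A quick level check before handing in.

```bash
python3 - <<'E'
from m import *
O=np.array([573.6,-10.2]);a=np.radians(5.55);Y=np.array([-np.sin(a),np.cos(a)])
for n in('wrist','scene','side'):
    c,P=cam(n);z=P[...,2];H,S,V=cv2.split(cv2.cvtColor(c['color'],cv2.COLOR_BGR2HSV))
    m=(z>.104)&(z<.125)&(H>12)&(H<35)&(S>90)&(P[...,0]<.65)&(P[...,0]>.5)&(abs(P[...,1])<.2)
    p=P[m];y=(p[:,:2]*1000-O)@Y
    print(n,[(int(l),round(float(np.median(p[(y>=l)&(y<l+30),2])),4)) for l in range(-140,140,30) if ((y>=l)&(y<l+30)).sum()>5],np.round([y.min(),y.max()],1))
E
```

```text
wrist [(-140, 0.1107), (-110, 0.1107), (-80, 0.1107), (-50, 0.1108), (-20, 0.1107)] [-130.8   -4.6]
scene [(-140, 0.1102), (-110, 0.1109), (-80, 0.1108), (-50, 0.1103), (-20, 0.1116), (10, 0.1114), (40, 0.111), (70, 0.111), (100, 0.1113), (130, 0.1078)] [-132.1  140.4]
side [(-140, 0.1123), (-110, 0.1124), (-80, 0.1125), (-50, 0.112), (-20, 0.1123), (10, 0.1121), (40, 0.112), (70, 0.1119), (100, 0.112), (130, 0.1104)] [-136.5  142.4]
```

Level along its length, so the bar is flat in both channels.

```bash
python3 -c "
from station import finish_job;print(finish_job())"
```

```text
the job is handed in; nothing more can be done
None
```

I handed the job in: all five lids measured fully home in their own slots, the 268 mm bar lies level across both posts, the other two bars are still on the counter, and the bystanders looked undisturbed (the hand-in returned no verdict).

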